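# Fit a retaining ring on a pulley shaft with circlip pliers

## Task

Secure the pulley on the gear unit's upright shaft: take the circlip pliers from their stand, put the two tips into the eyes of the retaining ring on the black pad and squeeze the handles fully to spread it, then slide the spread ring down over the shaft gently until it meets the pulley's hub, and let it close into the groove there. Then put the pliers back upright in their stand, and leave the bearing, grease jar and screwdriver alone.

Things in the scene. Friction and masses are not known exactly. Their poses are not given: they have to be found in the camera images.
- gearbox: grey gear unit fixed to the table, 110 x 110 mm base, housing 52 mm high, origin centre of underside, z up. On its vertical axis: toothed pulley (60 mm across, 14 mm high), plain hub on it (43 mm across, 14 mm high), shaft end. They are shimmed to another height on each unit: the hub's top face is 81 to 105 mm above the table, not measured. Do not press on them with more than 20 N.
- shaft_axis (a point): point on the shaft's axis (z), fixed to the housing, 93 mm above the table: the middle of the possible hub face heights. From the hub face up the shaft has the groove (6.5 mm wide, 31.6 mm across), then a land (35.6 mm across, 21.5 mm long), then a 5 mm chamfer to 29 mm across at its end, 33 mm above the hub face.
- ring_pad: black pad fixed to the table, base 90 x 70 x 10 mm, with a round pedestal 39 mm across, its top 25 mm above the table, and on that a boss 24 mm across, 3 mm high; origin at the centre of the underside
- ring_centre (a point): centre of the loose steel retaining ring when closed, half-way through its 4 mm thickness; belongs to the ring's +y half. The ring lies flat on the pad, 34 mm inside, 44 mm outside, 22 g. x points from the ring's back to the gap between its eyes. Closed, the eyes are centred at x = 26.5, y = +8 and -8 mm; they overhang the pedestal, so tips pass through.
- eye_a (a point): middle of the eye in the ring's +y half, half-way through its thickness. Each eye is a rectangular through hole, 8.5 mm (x) by 8 mm (y), in a lug 14.5 x 14 mm, 4 mm thick
- eye_b (a point): the same for the eye in the ring's -y half
- ring_back (a point): middle of the ring's back, opposite the gap, 19.4 mm from ring_centre along -x, half-way through the thickness. The ring flexes about the upright line through it, each half swinging half the opening. With the pliers fully squeezed in the eyes the ring clears the 35.6 mm land by barely 1 mm all round if the shaft axis is 21 mm from ring_back toward the gap
- ring_open (a joint): angle by which the ring is spread, rad: 0 closed (also when in the groove), about 0.14 when it clings to the 35.6 mm land, about 0.4 fully spread by the pliers. It springs shut with 3 N (closed) to 7 N (spread) at the eyes, so a spread ring hangs on the tips by itself
- stand: grey stand for the pliers, fixed to the table, 90 x 100 mm base, 64 mm high, with an upright slot open at the top, 20 mm (x) by 52 mm (y); origin at the centre of the underside
- stand_top (a point): centre of the slot's mouth, 64 mm above the table, axes along the slot. The pliers' pivot block rests across the slot with the jaws hanging in it, the pliers' y along the slot's y; pliers_tip is then 12 mm above the table
- pliers_grip (a point): middle between the handles of the loose pliers (180 g), 125 mm above the tips' ends: the place to grasp. They stand upright, tips down, 152 mm high; x is the pivot's axis, y runs from handle to handle, alike from both sides. Handles: upright bars 16 mm (x) by 9 mm, from 100 to 152 mm above the tips' ends, 56 mm over their outer faces at rest. Belongs to the +y arm
- pliers_tip (a point): middle between the two tips' ends (belongs to the +y arm). Each tip is a pin 5 (x) by 3.5 mm, 9 mm long, at y = +8 and -8 mm at rest, below a 14 mm wide jaw that acts as shoulder. Jaws reach up to the pivot block, 34 mm (x) by 22 mm, its underside 52 mm and the pivot 60 mm above the tips' ends
- tip_a (a point): end of the pin on the pliers' +y arm
- tip_b (a point): end of the pin on the pliers' -y arm
- pliers_squeeze (a joint): angle between the pliers' arms, rad: 0 at rest, 0.42 at the stop, handles fully squeezed (about 28 mm over their outer faces), which moves each tip 12 mm outward. A spring resists with 8 to 13 N at the handles, the ring adds up to 7 N. Squeezing can draw the tips up to 5 mm down relative to the gripper's body, letting go lifts them again
- bearing: bystander: loose ball bearing, 52 mm across, 15 mm high
- grease_jar: bystander: grey jar 56 mm across, 60 mm high
- screwdriver: bystander: screwdriver lying on the table
Not all that is in view belongs to the job. Several things look just like the stand: the one meant starts farthest to the robot's left.

How it is judged:
By the outcome, as a careful person would: the job done as asked, in the order asked, and still so for the second after the job is handed in, with the robot touching nothing.
It also fails if it takes over 61 s, if anything falls off the work surface, if the arm or the gripper's body presses on something with over 40 N, if the wrist force passes 120 N, or if a joint passes its speed limit or range.

## Robot

A 6-joint arm with a two-finger parallel gripper is mounted at the origin on the work surface. World frame = base frame: x ahead of the robot, y to its left, z up, the work surface at z = 0. Lengths are in m, angles in degrees, forces in N, time in s.
With the tool pointing down it reaches from about 0.3 to 0.75 m from the base axis. Payload 8.5 kg.
Tool frame: the origin (TCP) lies between the finger pads; the fingertips stand ahead of it and the grasp point (between the pads) lies 8 mm behind it (env.tcp_to_tips is the z of the fingertips in the tool frame, in m); z points along the fingers, x is the direction in which the jaws open and shut, and the axes are right-handed (so a half turn about z gives the same grasp; the last joint's range is limited). The gripper opens to 85 mm and grips with 20 to 120 N. Pads are 22 mm wide; open, the fingers measure 114 mm over their backs; the gripper's body (76 mm by 85 mm) begins 54 mm behind the grasp point. The pads swing forward as they close: fully open they stand 13 mm farther back than shut.
Start: joints at [-75.418, 21.807, 74.336, -0, 83.858, -12.336], TCP at [0.249, -0.49, 0.242] pointing down, gripper open.
Joint ranges: [-178.18, 178.18], [-50.72, 133.34], [12.68, 142.11], [-81.47, 261.47], [9.98, 163.14], [-165.26, 165.26]. Speed limits (degrees/s): [136.94, 136.94, 180, 180, 180, 180].

## Interface

Orientations are given as a 3x3 rotation matrix whose columns are the frame's x, y, z axes.
In Python, from rig import observe, viewer, env gives the robot as it stands.
- The arm moves only by the tool jog_arm, never from a script. Its arguments are lists of equal length, an entry for each row: "dr": the turn, a rotation vector about the tool's x, y, z in rad, a list of three; "slide": the shift along the tool's x, y, z in m, a list of three; "gripper": the opening, from -1 (shut) to 1 (fully open), so that 0 is half open. In form: {"dr": [[rx, ry, rz], ...], "slide": [[dx, dy, dz], ...], "gripper": [gripper, ...]}. A call has exactly 10 rows; each row shifts and turns the commanded pose from where the row before left it, along the tool's axes as they then stand; what a row does not reach is not made up. A row lasts 1/10 s, in which the tool goes at most 50 mm and 8.59 degrees, less where a joint would pass 70% of its speed; a pose out of reach is approached as far as the arm can. A call is refused whole if a number of a shift passes 0.05 or a number of a turn 0.15, either way. A call with a gripper value outside its range is refused whole. The fingers move at their own pace and stop on an object; "force" is the grip in N (left out, the last holds). Time passes only in rows, so rows that do not move let the fingers close, or fill a call up. It gives the time, the measured TCP pose, the force and the opening at its end, in the units of the state.
- observe(): the state, without advancing time (a new reading comes with each control period).
- viewer.get_image(name): name is "side" or "top" or "wrist"; returns a dict with "pixels" (480x640x3 uint8, blue, green, red), "camera_matrix" (3x3 intrinsics, pixels), "dist_coeffs" ([k1, k2, p1, p2, k3] as OpenCV has them; the pictures are not rectified), "R" (3x3) and "t" (3): a world point X has camera coordinates R X + t. Camera axes: x right, y down, z forward; pixel columns grow to the right and rows downward; lengths in m; the calibration is good to about 2 mm. A picture is of the moment at which its call begins. There is no depth.
- env.close_job(): hands the job in, once; it reports no verdict.
The state is a dict: "time_s": time; "q": joint angles; "qvel": joint speeds; "joint_efforts": joint torques, N m; "position": TCP position; "tool_rot": TCP orientation; "ft_force": force on the tool from outside, world axes, zero at the start; "wrist_torque": the same for the moment, N m; "grip_width": finger opening in m.
Only numpy, scipy, OpenCV 4.12 (cv2) and the standard library are available. Lean on these libraries where they do the work, as an engineer would, in place of code of your own. Each camera call takes 0.05 s, during which the arm holds its last target.

## Working session

There is one attempt and no reset: what is moved stays moved. The work goes in short steps, Python scripts to look and compute and a tool call to move; the robot and the scene stay as the last step left them, time stands still between calls to the robot, and variables do not carry over. Pictures are saved under pics/ and viewed, and the job is handed in when it is done.

Besides the shell and the picture viewer there is one more tool, called after "Emit:" as name(argument=value, ...) on one line, values as JSON. jog_arm: Moves the arm, as the interface text tells. Its arguments: {"type":"object","properties":{"dr":{"type":"array","items":{"type":"array","items":{"type":"number"}}},"slide":{"type":"array","items":{"type":"array","items":{"type":"number"}}},"gripper":{"type":"array","items":{"type":"number"}},"force":{"type":"number"}},"required":["dr","slide","gripper"]}

```bash
ls; mkdir -p pics; cat > h.py <<'E'
import numpy as np, cv2
from rig import observe, viewer, env
def grab(n,fn):
    d=viewer.get_image(n); cv2.imwrite('pics/'+fn+'.png',d['pixels'])
    np.savez('pics/'+fn+'.npz',**{k:np.asarray(v) for k,v in d.items()})
    return d
def load(fn): return np.load('pics/'+fn+'.npz')
def ray(d,uv):
    p=cv2.undistortPoints(np.array([[uv]],float),d['camera_matrix'],d['dist_coeffs'])[0,0]
    R=d['R'];t=np.asarray(d['t']).ravel()
    return -R.T@t, R.T@np.array([p[0],p[1],1.])
def onz(d,uv,z):
    c,r=ray(d,uv); return c+r*(z-c[2])/r[2]
def proj(d,X):
    R=d['R'];t=np.asarray(d['t']).ravel()
    return cv2.projectPoints(np.atleast_2d(np.array(X,float)),cv2.Rodrigues(R)[0],t,d['camera_matrix'],d['dist_coeffs'])[0][:,0]
def tri(ds,uvs):
    A=np.zeros((3,3));b=np.zeros(3)
    for d,uv in zip(ds,uvs):
        c,r=ray(d,uv);r=r/np.linalg.norm(r);P=np.eye(3)-np.outer(r,r);A+=P;b+=P@c
    return np.linalg.solve(A,b)
def crop(fn,x,y,w,h,s,out):
    im=cv2.imread('pics/'+fn+'.png')[y:y+h,x:x+w]
    cv2.imwrite('pics/'+out+'.png',cv2.resize(im,None,fx=s,fy=s,interpolation=cv2.INTER_CUBIC))
E
python3 - <<'E'
from h import *
for n in ['top','side','wrist']:
    d=grab(n,n+'0'); print(n,d['R'].round(3).tolist(),(-d['R'].T@np.ravel(d['t'])).round(3), d['camera_matrix'][0,0])
o=observe()
print(o, env.tcp_to_tips)
E
```

```text
pics
top [[0.053, -0.999, 0.006], [-0.976, -0.053, -0.21], [0.21, 0.005, -0.978]] [ 0.311 -0.071  1.25 ] 477.86896017317036
side [[-0.988, -0.151, 0.009], [-0.123, 0.766, -0.631], [0.089, -0.625, -0.775]] [0.436 0.709 1.082] 570.4204491220352
wrist [[0.453, -0.892, -0.002], [-0.85, -0.432, 0.301], [-0.27, -0.135, -0.954]] [ 0.318 -0.455  0.373] 343.6850481080734
{'time_s': 0.15, 'q': array([-7.54163603e+01,  2.18351641e+01,  7.43715579e+01,  1.14366787e-03,
        8.38596875e+01, -1.23358764e+01]), 'qvel': array([ 0.0331707 , -0.14311319, -0.19059454, -0.02584312,  0.04398873,
       -0.02509463]), 'joint_efforts': array([ 2.61847381e-03, -4.48625565e+01, -2.31345195e+01, -1.60932773e-04,
        3.75172895e-03, -9.91034028e-07]), 'position': array([ 0.24895447, -0.49019839,  0.24184406]), 'tool_rot': array([[ 4.52736380e-01, -8.91644377e-01, -2.72637400e-04],
       [-8.91643705e-01, -4.52736384e-01,  1.12671737e-03],
       [-1.12806408e-03, -2.67010523e-04, -9.99999328e-01]]), 'ft_force': array([ 0.18977315, -0.28291459,  0.21093577]), 'wrist_torque': array([ 0.02207619, -0.00938412, -0.01838056]), 'grip_width': 0.08526359318090723} 0.011
```

View pics/top0.png

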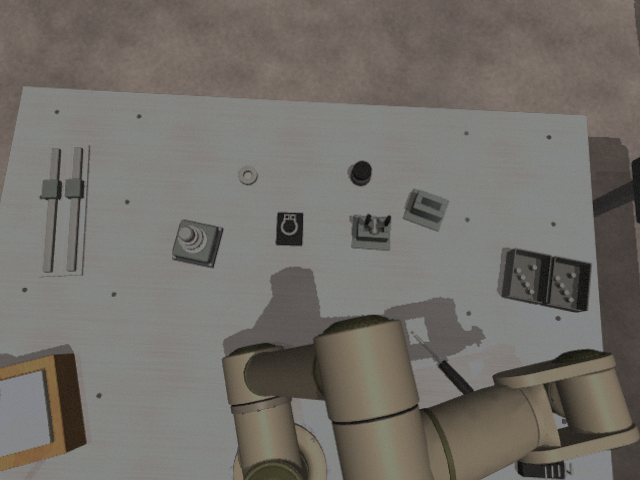

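View pics/side0.png

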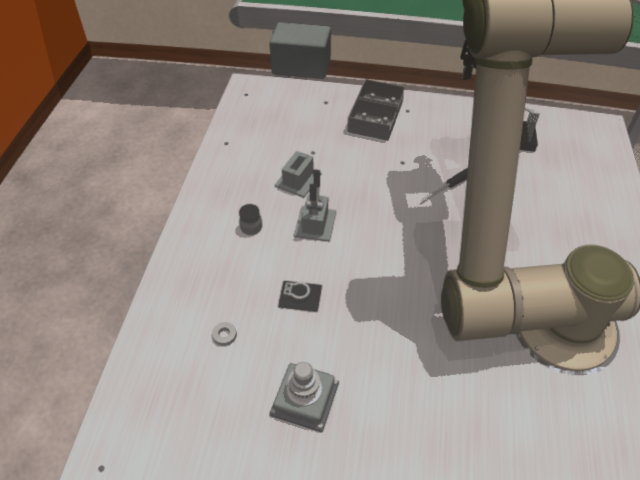

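View pics/wrist0.png

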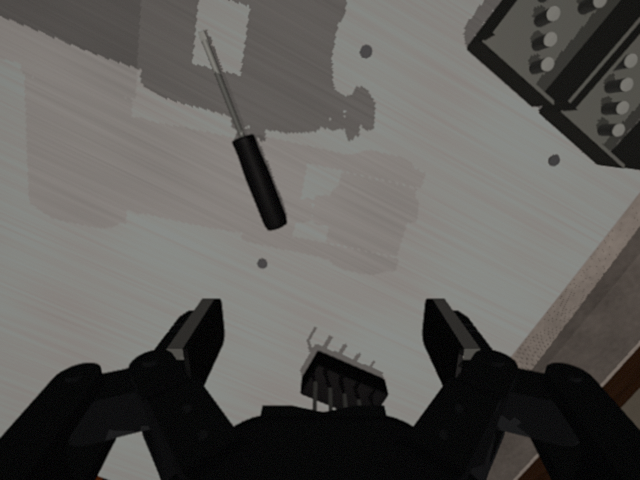

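In the top view the stand-like things are at (371,232), which has the pliers in it, and at (427,207), which is empty. World +y is image left, so (371,232) is farthest left and is the stand meant. I'll confirm it in enlarged crops.

```bash
python3 - <<'E'
from h import *
crop('top0',165,180,160,100,5,'c1'); crop('top0',330,150,130,110,5,'c2')
crop('side0',260,140,120,180,3.3,'c3'); crop('side0',250,340,110,100,6,'c4')
E
```

```text
(no output)
```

View pics/c1.png

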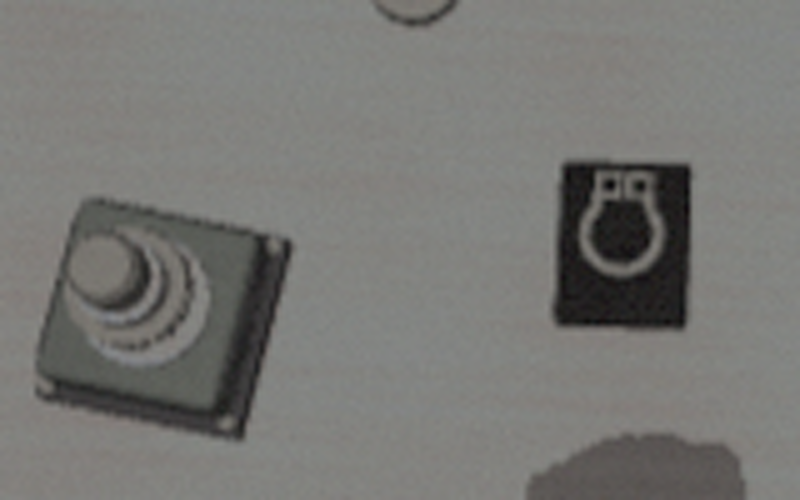

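View pics/c2.png

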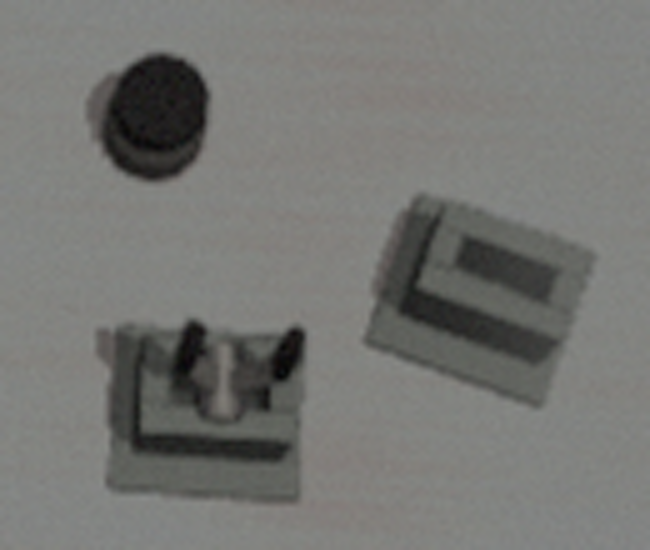

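View pics/c3.png

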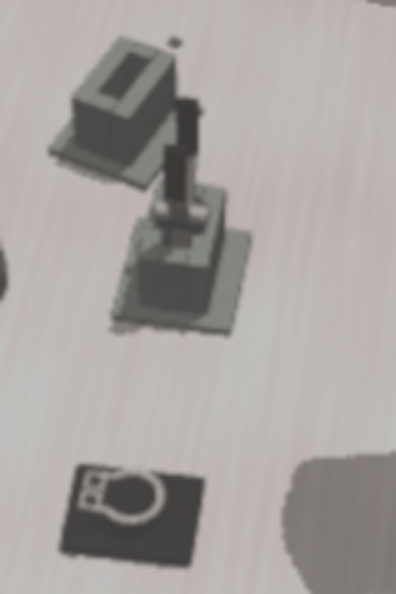

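View pics/c4.png

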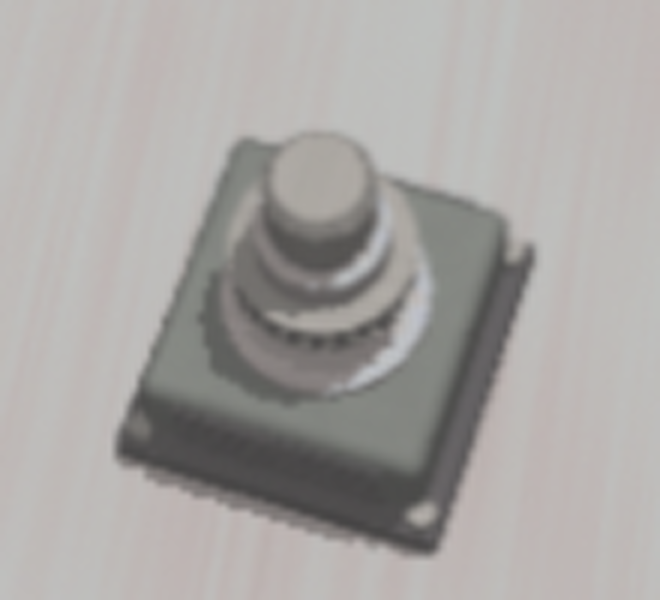

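```bash
python3 - <<'E'
from h import *
d=load('top0');s=load('side0');w=load('wrist0')
T=lambda x,y,ox,oy,k=5:(ox+x/k,oy+y/k)
c2=[T(*p,330,150) for p in [(107,487),(300,502),(303,332),(118,325)]]
P=[onz(d,p,0.01) for p in c2]; print('stand base',np.round(P,4).tolist(), np.mean(P,0))
print('stand edges',[np.linalg.norm(P[i]-P[(i+1)%4]).round(4) for i in range(4)])
c1=[T(*p,165,180) for p in [(564,163),(690,163),(686,326),(556,324)]]
P=[onz(d,p,0.01) for p in c1]; print('pad',np.round(P,4).tolist(),np.mean(P,0),[np.linalg.norm(P[i]-P[(i+1)%4]).round(4) for i in range(4)])
for n,p in dict(eyeL=(609,186),eyeR=(639,186),cen=(622,235),back=(620,272)).items(): print(n,onz(d,T(*p,165,180),0.03).round(4))
# side ring
S=lambda x,y:(260+x/3.3,140+y/3.3)
for n,p in dict(e1=(93,477),e2=(88,496),cen=(133,496),back=(163,500)).items(): print('side',n,onz(s,S(*p),0.03).round(4))
# gearbox shaft top: top crop (102,267); side (320,180)
st=(165+102/5,180+267/5); ss=(250+320/6,340+180/6)
print('shaft top tri',tri([d,s],[st,ss]).round(4))
# pliers pivot handles tops: top (193,330)?,(290,340)
print('handles side/top', tri([d,s],[T(193,328,330,150),S(175,150)]).round(4), tri([d,s],[T(293,335,330,150),S(187,103)]).round(4))
o=observe();R=o['tool_rot'];p=o['position']
c=-w['R'].T@np.ravel(w['t']); print('cam in tool',R.T@(c-p), (w['R']@R).round(3).tolist(), w['camera_matrix'].round(1).tolist())
E
```

```text
stand base [[0.5544, -0.1515, 0.01], [0.5519, -0.2535, 0.01], [0.6447, -0.2531, 0.01], [0.6431, -0.1539, 0.01]] [ 0.59854008 -0.20300645  0.01      ]
stand edges [np.float64(0.1021), np.float64(0.0928), np.float64(0.0992), np.float64(0.0887)]
pad [[0.6386, 0.0493, 0.01], [0.6423, -0.0181, 0.01], [0.5533, -0.0213, 0.01], [0.5506, 0.0473, 0.01]] [0.59621452 0.01429984 0.01      ] [np.float64(0.0675), np.float64(0.0891), np.float64(0.0687), np.float64(0.088)]
eyeL [0.6222 0.0229 0.03  ]
eyeR [0.623  0.0071 0.03  ]
cen [0.5961 0.0143 0.03  ]
back [0.5762 0.014  0.03  ]
side e1 [0.6236 0.01   0.03  ]
side e2 [0.624  0.0257 0.03  ]
side cen [0.5942 0.0209 0.03  ]
side back [0.5737 0.0209 0.03  ]
shaft top tri [0.5433 0.2555 0.1272]
handles side/top [ 0.6008 -0.1789  0.1591] [ 0.6002 -0.2262  0.1584]
cam in tool [-0.00013851 -0.07769678 -0.13159341] [[1.0, 0.0, 0.001], [0.0, 0.953, -0.302], [-0.001, 0.302, 0.953]] [[343.7, 0.0, 322.9], [0.0, 343.7, 235.9], [0.0, 0.0, 1.0]]
```

The crop shows the pliers (black handles at c2 (193,335) and (290,350)) in the stand whose base corners are near (107,487)–(303,332). That is the left one of the two stands.

Emit:
jog_arm(dr=[[0,0,0],[0,0,0],[0,0,0],[0,0,0],[0,0,0],[0,0,0],[0,0,0],[0,0,0],[0,0,0],[0,0,0]], slide=[[-0.005,-0.022,-0.002],[-0.01,-0.045,-0.002],[-0.01,-0.045,-0.002],[-0.01,-0.045,-0.002],[-0.01,-0.045,-0.002],[-0.01,-0.045,-0.002],[-0.01,-0.045,-0.002],[-0.01,-0.045,-0.002],[-0.01,-0.045,-0.002],[-0.01,-0.045,-0.002]], gripper=[1,1,1,1,1,1,1,1,1,1], force=80)

```text
time_s: 1.15
position: [0.5879, -0.2108, 0.2622]
tool_rot: [[0.453, -0.892, -0.0], [-0.892, -0.453, 0.0], [-0.0, 0.0, -1.0]]
ft_force: [-0.8, -1.1, 0.0]
grip_width: 0.0852
```

Emit:
jog_arm(dr=[[0,0,0.118],[0,0,0.118],[0,0,0.118],[0,0,0.118],[0,0,0],[0,0,0],[0,0,0],[0,0,0],[0,0,0],[0,0,0]], slide=[[0,0,0],[0,0,0],[0,0,0],[0,0,0],[0,0,0],[0,0,0],[0,0,0],[0,0,0],[0,0,0],[0,0,0]], gripper=[1,1,1,1,1,1,1,1,1,1])

```text
time_s: 2.15
position: [0.5867, -0.2124, 0.2623]
tool_rot: [[-0.002, -1.0, 0.0], [-1.0, 0.002, 0.0], [-0.0, -0.0, -1.0]]
ft_force: [-0.7, 0.4, -0.0]
grip_width: 0.0854
```

```bash
python3 - <<'E'
from h import *
grab('wrist','w1');grab('side','s1'); o=observe();print(o['position'],o['tool_rot'],o['time_s'])
E
```

```text
[ 0.58670866 -0.21237066  0.26232249] [[-1.92779777e-03 -9.99998142e-01 -1.73315751e-05]
 [-9.99998142e-01  1.92779742e-03  2.02129387e-05]
 [-2.01794894e-05  1.73705094e-05 -1.00000000e+00]] 2.25
```

View pics/w1.png

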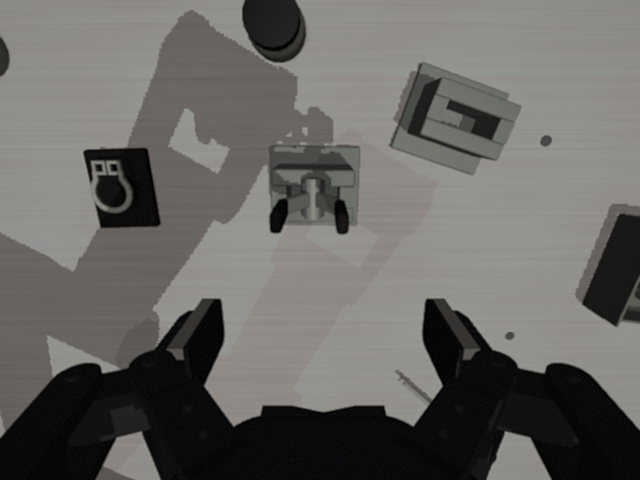

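```bash
python3 - <<'E'
from h import *
crop('w1',255,135,120,110,6,'c5'); crop('w1',75,140,100,100,6,'c6')
E
```

```text
(no output)
```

View pics/c5.png

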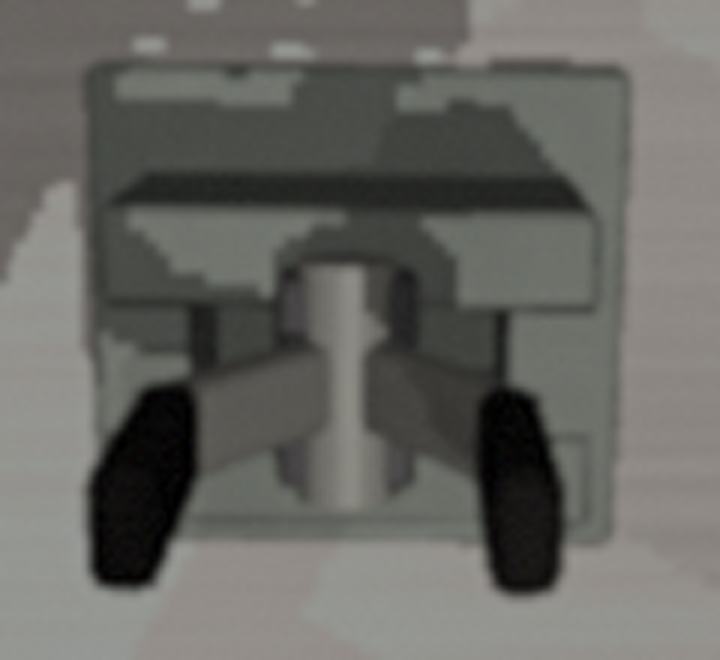

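View pics/c6.png

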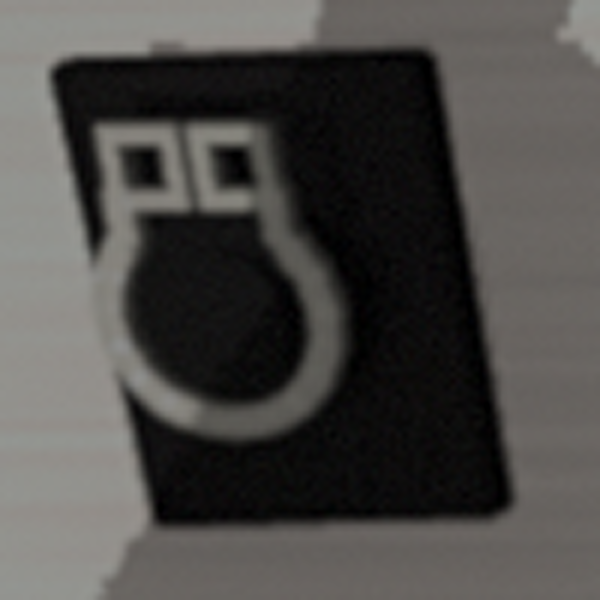

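```bash
python3 - <<'E'
from h import *
d=load('w1')
C=lambda x,y:(255+x/6-.0,135+y/6)
D=lambda x,y:(75+x/6,140+y/6)
for n,p in dict(Lb=(126,587),Rb=(528,592),Ll=(92,560),Rr=(560,560)).items(): print(n,onz(d,C(*p),.164).round(4))
for z in (0,.01): print('base',z,[onz(d,C(*p),z)[:2].round(4).tolist() for p in [(88,65),(628,65),(612,540)]])
print('stand top far edge (z .064)',[onz(d,C(*p),.064)[:2].round(4).tolist() for p in [(110,207),(595,212),(500,308),(190,305)]])
print('pivot ends',[onz(d,C(*p),.083)[:2].round(4).tolist() for p in [(345,262),(345,508)]])
for n,p in dict(eL=(142,168),eR=(232,167)).items(): print(n,onz(d,D(*p),.032 if 0 else .03).round(4))
# eye outlines at top face z=.029
print('eyeL box',[onz(d,D(*p),.029)[:2].round(4).tolist() for p in [(117,142),(165,142),(170,193),(120,193)]])
print('lug corners',[onz(d,D(*p),.029)[:2].round(4).tolist() for p in [(95,124),(255,122),(262,212),(105,212)]])
print('ring back outer',onz(d,D(235,438),.029).round(4), 'left',onz(d,D(92,310),.029).round(4),'right',onz(d,D(335,318),.029).round(4))
print('pad',[onz(d,D(*p),.01)[:2].round(4).tolist() for p in [(52,65),(432,50),(512,510),(158,522)]])
E
```

```text
Lb [ 0.5938 -0.179   0.164 ]
Rb [ 0.5931 -0.226   0.164 ]
Ll [ 0.5971 -0.1752  0.164 ]
Rr [ 0.597  -0.2296  0.164 ]
base 0 [[0.6446, -0.1527], [0.6444, -0.2527], [0.5531, -0.2523]]
base 0.01 [[0.6451, -0.1542], [0.6449, -0.2517], [0.5559, -0.2513]]
stand top far edge (z .064) [[0.626, -0.1648], [0.6251, -0.2416], [0.6098, -0.2267], [0.6104, -0.1769]]
pivot ends [[0.62, -0.2025], [0.5817, -0.2021]]
eL [0.6243 0.0239 0.03  ]
eR [0.6244 0.008  0.03  ]
eyeL box [[0.6287, 0.0281], [0.6287, 0.0196], [0.6198, 0.0205], [0.6199, 0.0294]]
lug corners [[0.6319, 0.0314], [0.632, 0.0031], [0.6164, 0.0047], [0.6166, 0.0327]]
ring back outer [0.5754 0.0171 0.029 ] left [0.5991 0.0386 0.029 ] right [ 0.5975 -0.0051  0.029 ]
pad [[0.6408, 0.0499], [0.643, -0.0204], [0.5563, -0.0225], [0.554, 0.0473]]
```

Emit:
jog_arm(dr=[[0,0,0],[0,0,0],[0,0,0],[0,0,0],[0,0,0],[0,0,0],[0,0,0],[0,0,0],[0,0,0],[0,0,0]], slide=[[-0.005,-0.007,0.01],[-0.005,-0.007,0.02],[0,0,0.03],[0,0,0.03],[0,0,0.023],[0,0,0.015],[0,0,0.005],[0,0,0],[0,0,0],[0,0,0]], gripper=[1,1,1,1,1,1,1,1,1,1], force=40)

```text
time_s: 3.25
position: [0.6012, -0.2025, 0.1303]
tool_rot: [[-0.002, -1.0, 0.002], [-1.0, 0.002, -0.001], [0.001, -0.002, -1.0]]
ft_force: [-0.8, 0.3, -0.5]
grip_width: 0.0854
```

Emit:
jog_arm(dr=[[0,0,0],[0,0,0],[0,0,0],[0,0,0],[0,0,0],[0,0,0],[0,0,0],[0,0,0],[0,0,0],[0,0,0]], slide=[[0,0,0],[0,0,0],[0,0,0],[0,0,0],[0,0,0],[0,0,0],[0,0,0],[0,0,0],[0,0,0],[0,0,0]], gripper=[0.6,0.4,0.3,0.27,0.27,0.27,0.27,0.27,0.27,0.27])

```text
time_s: 4.25
position: [0.601, -0.2024, 0.1303]
tool_rot: [[-0.002, -1.0, 0.001], [-1.0, 0.002, -0.001], [0.001, -0.001, -1.0]]
ft_force: [-0.8, 0.7, 5.9]
grip_width: 0.0544
```

```bash
python3 - <<'E'
from h import *
grab('wrist','w2');o=observe();print(o['position'],o['tool_rot'].round(4).tolist(),o['time_s'],o['ft_force'],o['wrist_torque'],o['grip_width'])
E
```

```text
[ 0.60094955 -0.20247437  0.13033056] [[-0.0022, -1.0, 0.0013], [-1.0, 0.0022, -0.0006], [0.0006, -0.0013, -1.0]] 4.3 [-0.63820055  0.80630588  5.59326535] [ 0.17218002  0.20567403 -0.08769142] 0.05450828850620831
```

View pics/w2.png

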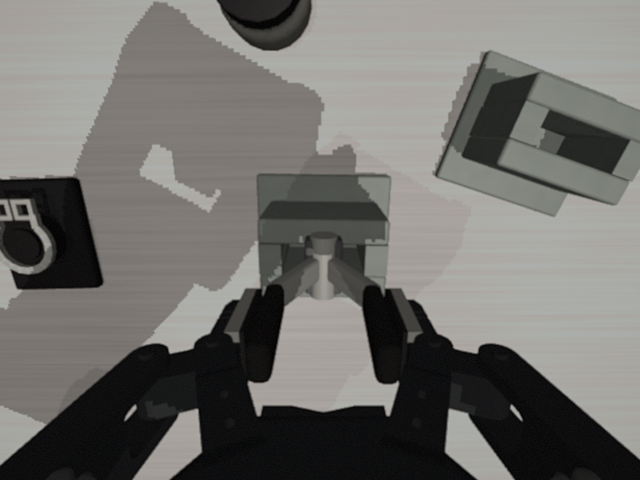

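Emit:
jog_arm(dr=[[0,0,0],[0,0,0],[0,0,0],[0,0,0],[0,0,0],[0,0,0],[0,0,0],[0,0,0],[0,0,0],[0,0,0]], slide=[[0,0,-0.003],[0,0,-0.007],[0,0,-0.012],[0,0,-0.015],[0,0,-0.015],[0,0,-0.015],[0,0,-0.015],[0,0,-0.015],[0,0,-0.01],[0,0,-0.003]], gripper=[0.27,0.27,0.27,0.27,0.27,0.27,0.27,0.27,0.27,0.27])

```text
time_s: 5.3
position: [0.601, -0.2025, 0.2409]
tool_rot: [[-0.002, -1.0, 0.002], [-1.0, 0.002, -0.001], [0.001, -0.002, -1.0]]
ft_force: [-0.0, 0.5, -1.9]
grip_width: 0.0546
```

```bash
python3 - <<'E'
from h import *
grab('wrist','w3');o=observe();print(o['position'],o['time_s'],o['ft_force'],o['wrist_torque'],o['grip_width'])
E
```

```text
[ 0.60089715 -0.20249422  0.24048362] 5.35 [ 0.27720744 -0.36136585 -1.30345481] [-0.00649373 -0.03754782  0.02087779] 0.0543329463450446
```

View pics/w3.png

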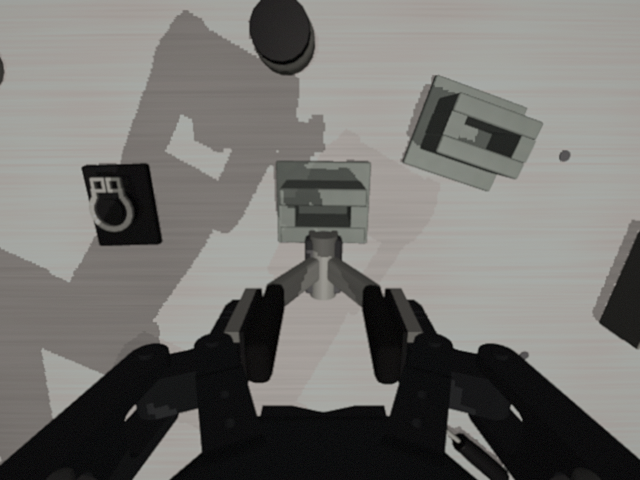

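The pliers came up upright. The empty slot shows at about (323,214) and the ring's eyes at (97,186) and (112,185). The tips are hidden behind the pivot block, so I'll measure the slot and ring from this view.

```bash
python3 - <<'E'
from h import *
crop('w3',75,155,100,100,7,'c7'); crop('w3',265,150,120,100,6,'c8')
E
```

```text
(no output)
```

View pics/c7.png

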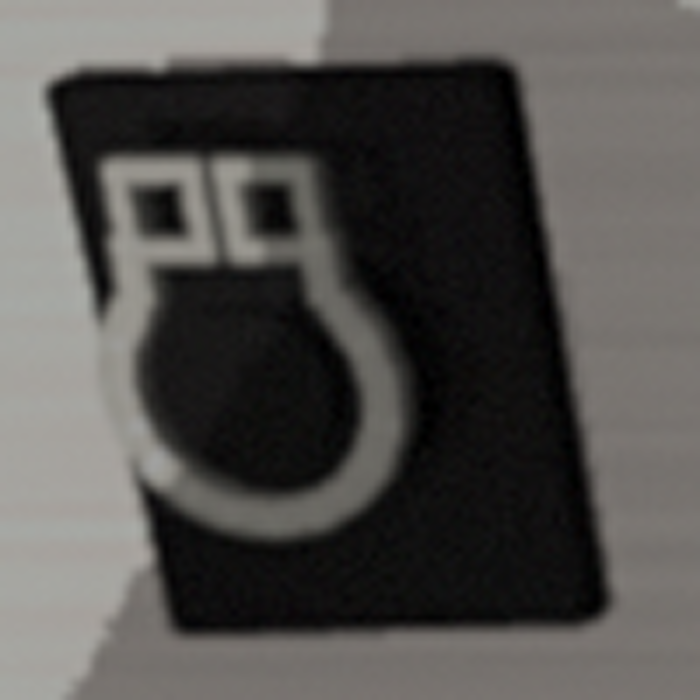

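View pics/c8.png

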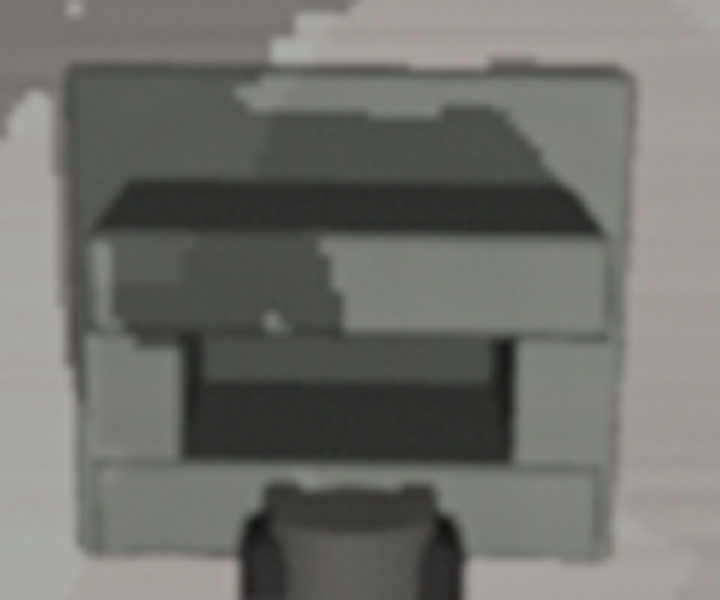

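```bash
python3 - <<'E'
from h import *
d=load('w3')
D=lambda x,y:(75+x/7,155+y/7)
C=lambda x,y:(265+x/6,150+y/6)
P=[onz(d,C(*p),.064) for p in [(182,335),(512,333),(512,462),(184,462)]]
print('slot',np.round(P,4)[:,:2].tolist(),np.mean(P,0).round(4))
f=lambda pts,z:[onz(d,D(*p),z)[:2].round(4).tolist() for p in pts]
A=np.array(f([(132,185),(182,184),(190,237),(140,238)],.029));B=np.array(f([(245,182),(295,182),(302,235),(250,236)],.029))
print('eyes',A.tolist(),A.mean(0),B.tolist(),B.mean(0))
print('lug top',f([(98,158),(320,153)],.029),'back',f([(275,542)],.029),f([(100,365),(412,390)],.029))
print('pad',f([(50,85),(515,65),(606,612),(175,632)],.010))
# shadow check: predicted vs observed tips
o=observe()
E
```

```text
slot [[0.6102, -0.1769], [0.6103, -0.2273], [0.5899, -0.2278], [0.59, -0.1767]] [ 0.6001 -0.2022  0.064 ]
eyes [[0.6281, 0.0277], [0.6282, 0.0204], [0.6206, 0.0207], [0.6205, 0.028]] [0.62435 0.0242 ] [[0.6285, 0.0112], [0.6284, 0.004], [0.6208, 0.0044], [0.6207, 0.012]] [0.6246 0.0079]
lug top [[0.632, 0.0318], [0.6325, -0.0003]] back [[0.5746, 0.0168]] [[0.6018, 0.0377], [0.5978, -0.0078]]
pad [[0.6403, 0.0498], [0.6429, -0.0207], [0.557, -0.0221], [0.5538, 0.0479]]
```

Emit:
jog_arm(dr=[[0,0,0],[0,0,0],[0,0,0],[0,0,0],[0,0,0],[0,0,0],[0,0,0],[0,0,0],[0,0,0],[0,0,-0.02]], slide=[[-0.008,-0.0023,0],[-0.018,-0.0023,0],[-0.028,-0.0023,0],[-0.03,-0.0023,0],[-0.03,-0.0023,0],[-0.03,-0.0023,0.01],[-0.028,-0.0023,0.015],[-0.022,-0.0023,0.015],[-0.016,-0.0023,0.01],[-0.0085,-0.0023,0.005]], gripper=[0.27,0.27,0.27,0.27,0.27,0.27,0.27,0.27,0.27,0.27])

```text
time_s: 6.35
position: [0.6238, 0.0182, 0.1832]
tool_rot: [[0.02, -1.0, -0.002], [-1.0, -0.02, 0.0], [-0.001, 0.002, -1.0]]
ft_force: [0.2, -0.6, -2.1]
grip_width: 0.0544
```

```bash
python3 - <<'E'
from h import *
d=grab('side','s4');grab('top','t4');grab('wrist','w4');o=observe();print(o['position'],o['tool_rot'].round(4).tolist(),o['time_s'],o['ft_force'],o['grip_width'])
p=o['position']+np.array([0,0,-.1183]);u=proj(d,[p])[0];print(u)
x,y=int(u[0])-40,int(u[1])-60
print(x,y);crop('s4',x,y,100,100,7,'c9')
E
```

```text
[0.62438476 0.01611739 0.18436134] [[0.0185, -0.9998, -0.0], [-0.9998, -0.0185, -0.0003], [0.0003, 0.0, -1.0]] 6.5 [ 0.26791229 -0.35290204 -1.9838944 ] 0.054332397886869756
[286.53445812 277.39447986]
246 217
```

View pics/c9.png

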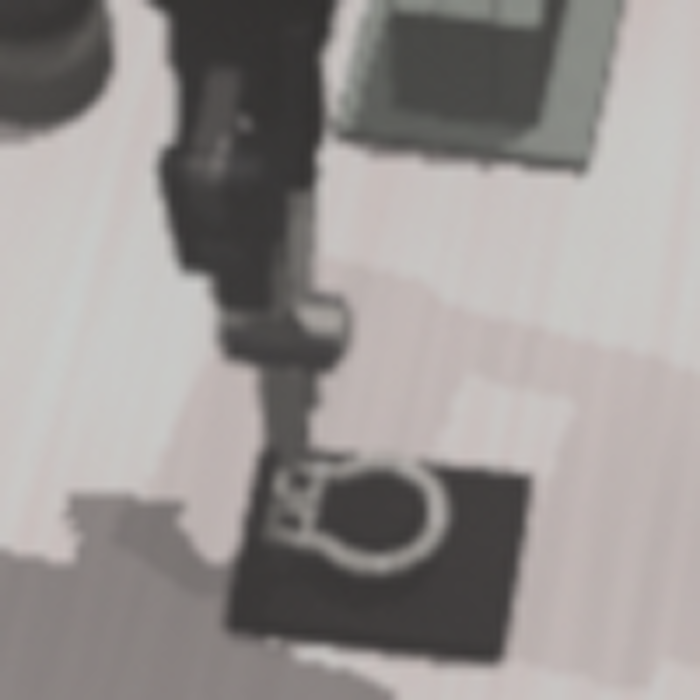

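View pics/w4.png

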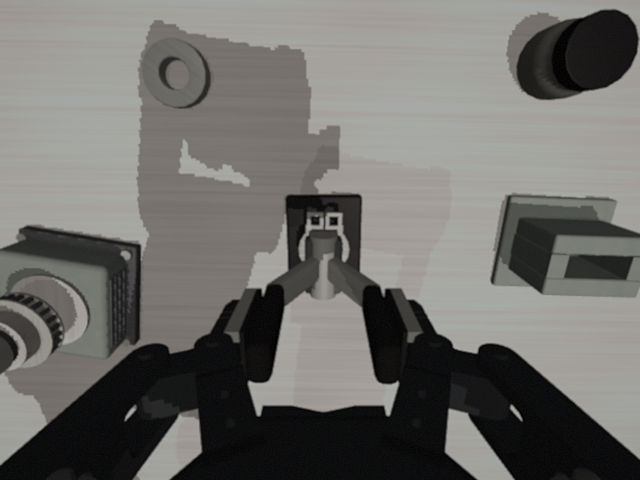

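```bash
python3 - <<'E'
from h import *
crop('w4',275,185,100,75,8,'c10')
d=load('w4');o=observe();p=o['position'];R=o['tool_rot']
# predicted pin ends in image, for tool geometry
for yy in (.0087,-.0087):
    for dz in (.1183,.109): print(yy,dz,proj(d,[p+R@np.array([yy,0,dz])])[0].round(1), 'crop',((proj(d,[p+R@np.array([yy,0,dz])])[0]-[275,185])*8).round())
E
```

```text
0.0087 0.1183 [336.5 233.9] crop [492. 391.]
0.0087 0.109 [336.9 237.6] crop [496. 421.]
-0.0087 0.1183 [313.6 233.8] crop [309. 391.]
-0.0087 0.109 [313.2 237.6] crop [306. 421.]
```

View pics/c10.png

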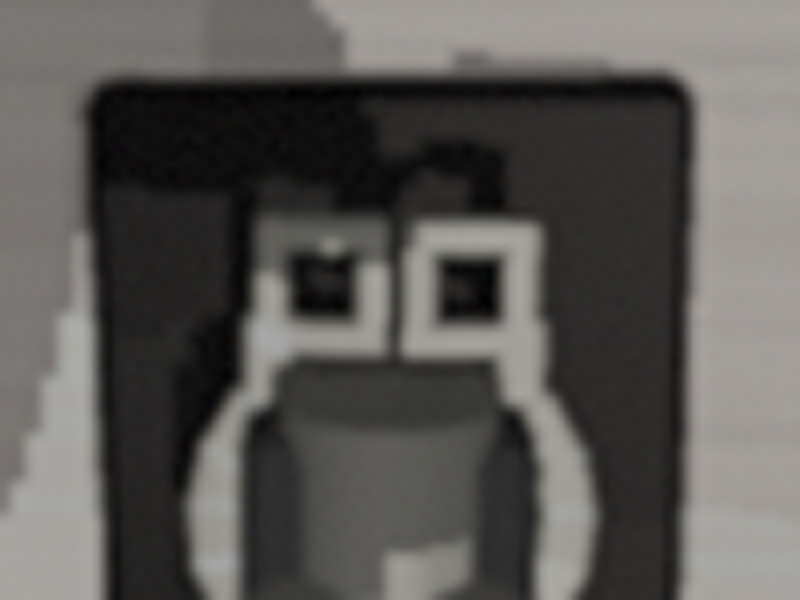

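```bash
python3 - <<'E'
from h import *
d=load('w4');o=observe();p=o['position'];R=o['tool_rot']
C=lambda x,y:(275+x/8,185+y/8)
P=[onz(d,C(*q),.029) for q in [(292,255),(357,255),(357,322),(292,322),(440,255),(503,255),(503,322),(440,322)]]
print(np.mean(P[:4],0).round(4),np.mean(P[4:],0).round(4),'mid in tool',(R.T@(np.mean(P,0)-p)).round(4))
print('eyes tool',(R.T@(np.mean(P[:4],0)-p)).round(4),(R.T@(np.mean(P[4:],0)-p)).round(4))
# pivot block in c10 sides at top ~ z: tips+0.068 -> TCP z - .05
for q in [(245,560),(540,560),(280,375),(500,375)]: print((R.T@(onz(d,C(*q),p[2]-.056)-p)).round(4))
# side view: jaw position in c9 (286,450) approx at tip bottom ; predicted
s=load('s4')
for k in (.0087,-.0087):
  for dz in (.1183,.109,.066):
    print(((proj(s,[p+R@np.array([k,0,dz])])[0]-[246,217])*7).round())
E
python3 - <<'E'
import sys;sys.path.insert(0,'.')
import os;os.chdir('.')
from h import *
crop('s4',260,245,60,60,12,'c11')
E
```

```text
[0.6242 0.0241 0.029 ] [0.6245 0.0082 0.029 ] mid in tool [-1.000e-04 -0.000e+00  1.554e-01]
eyes tool [-0.008   0.      0.1554] [ 0.0079 -0.      0.1554]
[-0.0116 -0.0065  0.056 ]
[ 0.0098 -0.0066  0.056 ]
[-0.0089 -0.0206  0.056 ]
[ 0.0067 -0.0206  0.056 ]
[289. 400.]
[287. 383.]
[281. 299.]
[279. 446.]
[277. 428.]
[270. 346.]
```

View pics/c11.png

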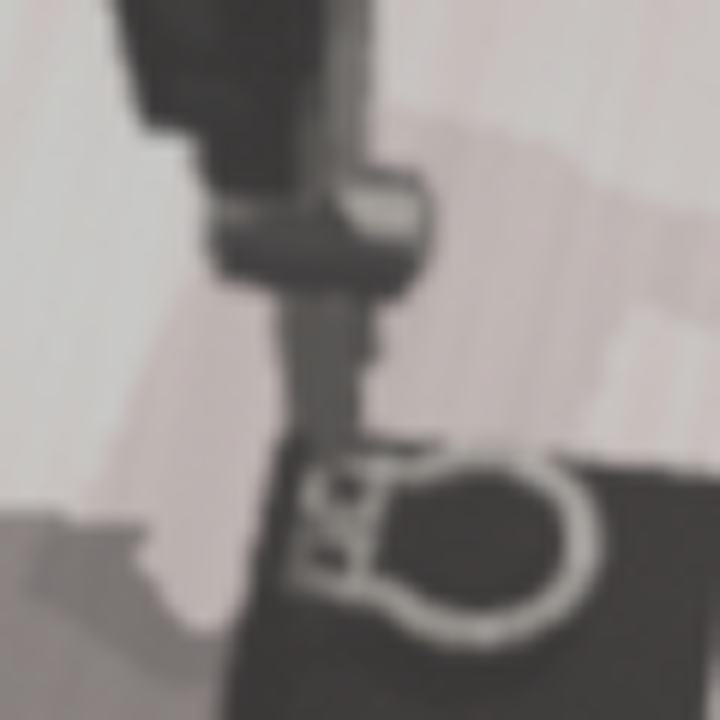

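```bash
python3 - <<'E'
from h import *
grab('wrist','w5');s=grab('side','s5');o=observe();p=o['position'];R=o['tool_rot'];print(p,o['tool_rot'].round(4).tolist(),o['time_s'])
crop('w5',275,185,100,75,8,'c12');crop('s5',260,245,60,60,12,'c13')
d=load('w5')
for y in(-.0087,.0087):print(((proj(d,[p+R@np.array([y,0,.109])])[0]-[275,185])*8).round(), ((proj(s,[p+R@np.array([y,0,.1183])])[0]-[260,245])*12).round(),((proj(s,[p+R@np.array([y,0,.109])])[0]-[260,245])*12).round())
E
```

```text
[0.62450901 0.0151986  0.18493039] [[0.0169, -0.9999, 0.001], [-0.9999, -0.0169, -0.0004], [0.0004, -0.001, -1.0]] 6.6
[304. 421.] [309. 422.] [307. 392.]
[494. 421.] [327. 344.] [324. 314.]
```

View pics/c12.png

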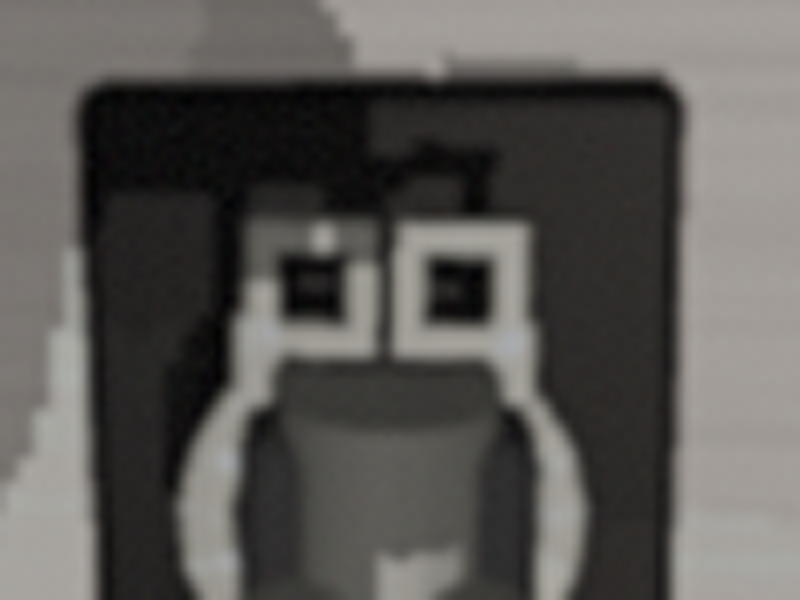

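View pics/c13.png

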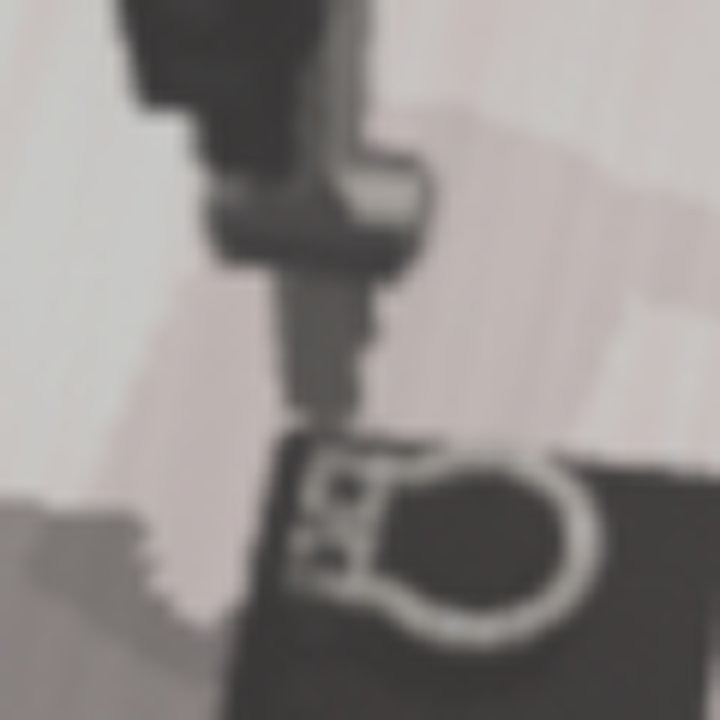

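Emit:
jog_arm(dr=[[0,0,0],[0,0,0],[0,0,0],[0,0,0],[0,0,0],[0,0,0],[0,0,0],[0,0,0],[0,0,0],[0,0,0]], slide=[[0,0,0.005],[0,0,0.008],[0,0,0.005],[0,0,0.002],[0,0,0],[0,0,0],[0,0,0],[0,0,0],[0,0,0],[0,0,0]], gripper=[0.27,0.27,0.27,0.27,0.27,0.27,0.27,0.27,0.27,0.27])

```text
time_s: 7.6
position: [0.6242, 0.016, 0.1644]
tool_rot: [[0.018, -1.0, 0.0], [-1.0, -0.018, -0.0], [0.0, -0.0, -1.0]]
ft_force: [-0.1, -0.7, -1.7]
grip_width: 0.0545
```

```bash
python3 - <<'E'
from h import *
o=observe();p=o['position'];R=o['tool_rot'];print(p,o['tool_rot'].round(4).tolist(),o['time_s'])
grab('wrist','w6');s=grab('side','s6');o=observe();print(o['position'])
crop('w6',275,185,100,75,8,'c14');crop('s6',260,245,60,60,12,'c15')
d=load('w6')
for y in(-.0087,0,.0087):print(((proj(d,[p+R@np.array([y,0,.109])])[0]-[275,185])*8).round(), ((proj(s,[p+R@np.array([y,0,.1183])])[0]-[260,245])*12).round(),((proj(s,[p+R@np.array([y,0,.109])])[0]-[260,245])*12).round())
E
```

```text
[0.62422658 0.01604234 0.16440241] [[0.0178, -0.9998, 0.0001], [-0.9998, -0.0178, -0.0], [0.0, -0.0001, -1.0]] 7.6
[0.62420861 0.01605116 0.16435286]
[294. 422.] [316. 490.] [314. 461.]
[389. 422.] [325. 451.] [322. 422.]
[484. 422.] [333. 413.] [331. 383.]
```

View pics/c14.png

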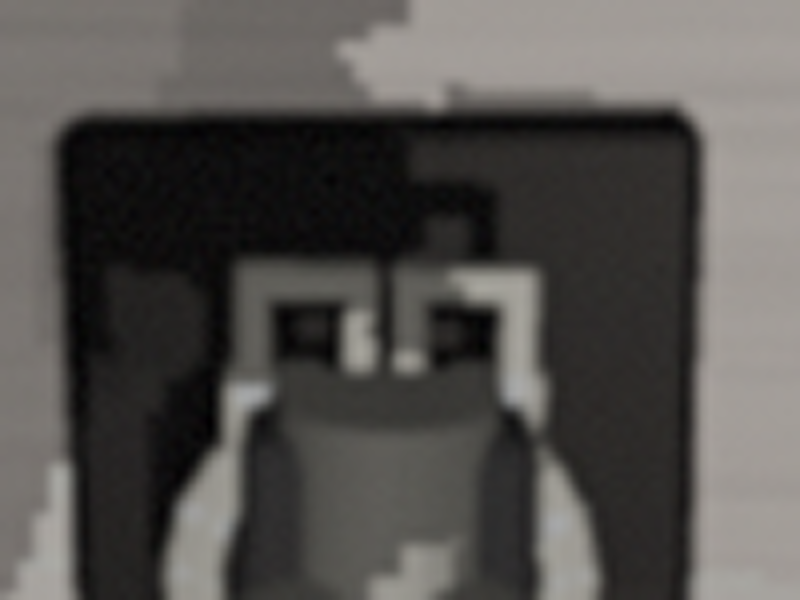

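View pics/c15.png

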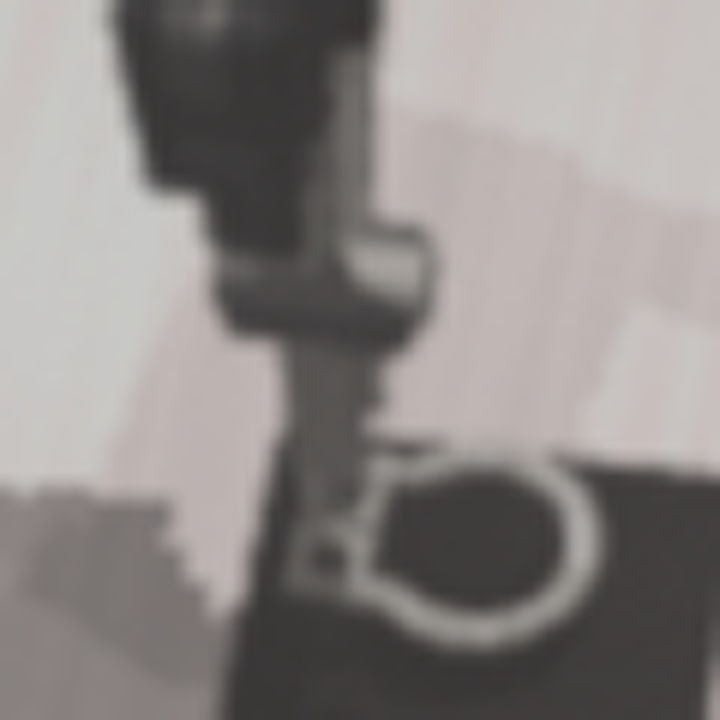

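```bash
python3 - <<'E'
from h import *
s=load('s6');o=observe();p=o['position'];R=o['tool_rot']
im=s['pixels'][265:305,265:315]
im=cv2.resize(im,None,fx=16,fy=14.0/14*14,interpolation=cv2.INTER_CUBIC)
im=np.clip((im.astype(float)-30)*1.8,0,255).astype(np.uint8);cv2.imwrite('pics/c16.png',im)
f=lambda X:((proj(s,[X])[0]-[265,265])*[16,14]).round()
print('eyes',f([.6242,.0241,.029]),f([.6245,.0082,.029]),'ringback outer',f([.5748,.0168,.029]))
for y in(-.0087,.0087):
  for z in(.1183,.109,.07):print(y,z,f(p+R@np.array([y,0,z])))
E
```

```text
eyes [348. 349.] [368. 267.] ringback outer [708. 353.]
-0.0087 0.1183 [342. 292.]
-0.0087 0.109 [338. 258.]
-0.0087 0.07 [324. 112.]
0.0087 0.1183 [364. 202.]
0.0087 0.109 [361. 168.]
0.0087 0.07 [347.  21.]
```

View pics/c16.png

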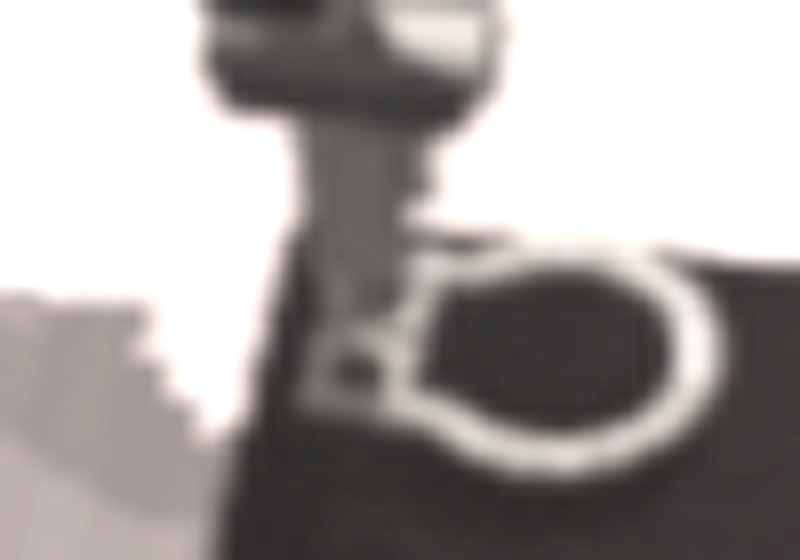

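```bash
python3 - <<'E'
from h import *
a=load('w2')['pixels'];b=load('w6')['pixels'];c=load('w3')['pixels']
f=lambda i:cv2.resize(i[215:310,290:355],None,fx=4,fy=6,interpolation=cv2.INTER_CUBIC)
cv2.imwrite('pics/c17.png',np.hstack([f(a),f(c),f(b)]))
d=load('w6');o=observe();p=o['position'];R=o['tool_rot']
for y in (-.017,.017):
  for z in (.049,.055,.057,.065): print(y,z,((proj(d,[p+R@np.array([0,y,z])])[0]-[290,215])*[4,6]).round())
E
```

```text
-0.017 0.049 [135. 160.]
-0.017 0.055 [135. 140.]
-0.017 0.057 [135. 134.]
-0.017 0.065 [135. 110.]
0.017 0.049 [135. 491.]
0.017 0.055 [135. 463.]
0.017 0.057 [135. 454.]
0.017 0.065 [135. 420.]
```

View pics/c17.png

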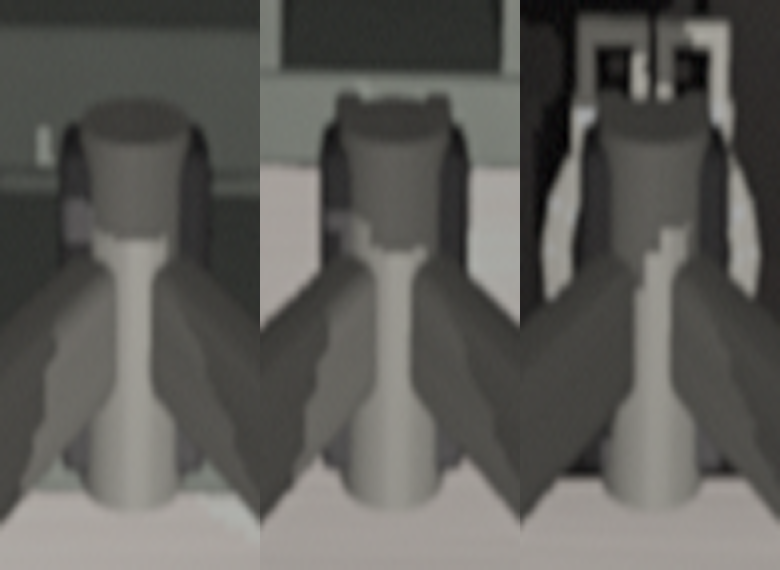

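Emit:
jog_arm(dr=[[0,0,0],[0,0,0],[0,0,0],[0,0,0],[0,0,0],[0,0,0],[0,0,0],[0,0,0],[0,0,0],[0,0,0]], slide=[[0,-0.0004,0.003],[0,0,0.004],[0,0,0.004],[0,0,0.003],[0,0,0.003],[0,0,0.002],[0,0,0.002],[0,0,0.001],[0,0,0],[0,0,0]], gripper=[0.27,0.27,0.27,0.27,0.27,0.27,0.27,0.27,0.27,0.27])

```text
time_s: 8.7
position: [0.6247, 0.0161, 0.1424]
tool_rot: [[0.018, -1.0, 0.0], [-1.0, -0.018, -0.0], [0.0, -0.0, -1.0]]
ft_force: [0.1, -0.5, -1.9]
grip_width: 0.0542
```

```bash
python3 - <<'E'
from h import *
o=observe();print(o['position'],o['time_s'],o['ft_force'],o['wrist_torque'],o['grip_width'])
grab('wrist','w7');s=grab('side','s7')
im=cv2.resize(s['pixels'][265:305,265:315],None,fx=8,fy=8,interpolation=cv2.INTER_CUBIC)
im2=cv2.resize(load('w7')['pixels'][190:250,290:355],None,fx=6,fy=5.3333,interpolation=cv2.INTER_CUBIC)
im2=np.clip((im2.astype(float))*1.6,0,255).astype(np.uint8)
cv2.imwrite('pics/c18.png',np.hstack([im,im2[:320]]))
E
```

```text
[0.62467768 0.01606132 0.14242447] 8.7 [ 0.08987311 -0.47464354 -1.92165027] [ 0.0383544   0.00332973 -0.01658032] 0.05423108118045176
```

View pics/c18.png

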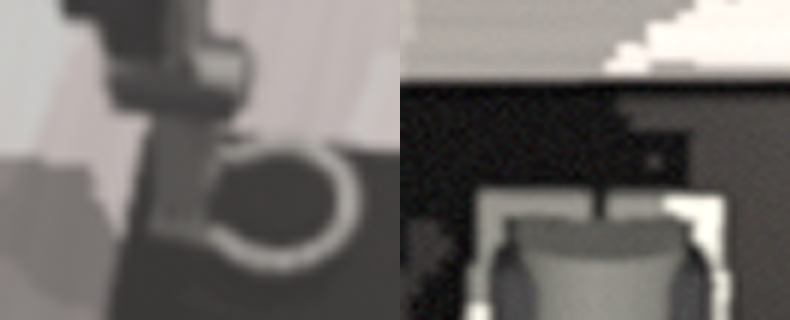

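Emit:
jog_arm(dr=[[0,0,0],[0,0,0],[0,0,0],[0,0,0],[0,0,0],[0,0,0],[0,0,0],[0,0,0],[0,0,0],[0,0,0]], slide=[[0,0,-0.0002],[0,0.0001,-0.0004],[0,0.0001,-0.0004],[0,0.0001,-0.0004],[0,0.0001,-0.0004],[0,0.0002,-0.0004],[0,0.0002,-0.0004],[0,0.0002,-0.0004],[0,0.0002,-0.0003],[0,0,-0.0002]], gripper=[0.2,0.13,0.06,-0.01,-0.08,-0.15,-0.22,-0.29,-0.36,-0.45], force=60)

```text
time_s: 9.8
position: [0.6234, 0.016, 0.1458]
tool_rot: [[0.018, -1.0, -0.0], [-1.0, -0.018, -0.0], [0.0, 0.0, -1.0]]
ft_force: [0.0, 0.2, -1.5]
grip_width: 0.029
```

Emit:
jog_arm(dr=[[0,0,0],[0,0,0],[0,0,0],[0,0,0],[0,0,0],[0,0,0],[0,0,0],[0,0,0],[0,0,0],[0,0,0]], slide=[[0,0,0],[0,0,0],[0,0,0],[0,0,0],[0,0,0],[0,0,0],[0,0,0],[0,0,0],[0,0,0],[0,0,0]], gripper=[-0.5,-0.5,-0.5,-0.5,-0.5,-0.5,-0.5,-0.5,-0.5,-0.5])

```text
time_s: 10.8
position: [0.6234, 0.016, 0.1458]
tool_rot: [[0.018, -1.0, -0.0], [-1.0, -0.018, 0.0], [-0.0, 0.0, -1.0]]
ft_force: [-0.2, -0.5, -1.9]
grip_width: 0.0294
```

```bash
python3 - <<'E'
from h import *
o=observe();print(o['position'],o['time_s'],o['ft_force'],o['wrist_torque'],o['grip_width'])
grab('wrist','w8');s=grab('side','s8')
im=cv2.resize(s['pixels'][255:305,260:320],None,fx=6,fy=6,interpolation=cv2.INTER_CUBIC)
im2=cv2.resize(load('w8')['pixels'][190:260,275:370],None,fx=4.5,fy=4.2857,interpolation=cv2.INTER_CUBIC)
im2=np.clip((im2.astype(float))*1.6,0,255).astype(np.uint8)
cv2.imwrite('pics/c19.png',np.hstack([im[:300],im2[:300]]))
E
```

```text
[0.62340833 0.01600582 0.14583014] 10.8 [-0.22636445 -0.54244551 -1.89061042] [-0.01804995 -0.01174721 -0.0342511 ] 0.029372638925432216
```

View pics/c19.png

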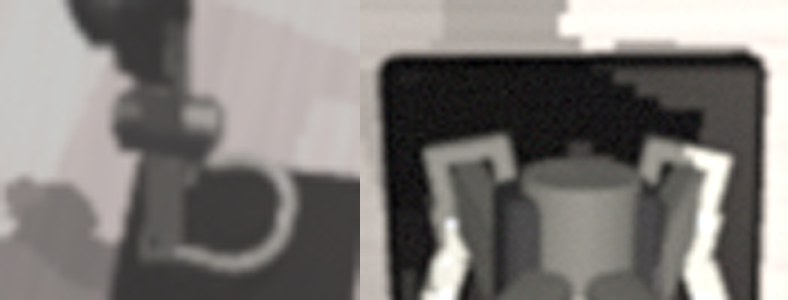

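Emit:
jog_arm(dr=[[0,0,0],[0,0,0],[0,0,0],[0,0,0],[0,0,0],[0,0,0],[0,0,0],[0,0,0],[0,0,0],[0,0,0]], slide=[[0,0,-0.001],[0,0,-0.002],[0,0,-0.005],[0,0,-0.01],[0,0,-0.018],[0,0,-0.022],[0,0,-0.022],[0,0,-0.02],[0,0,-0.014],[0,0,-0.006]], gripper=[-0.5,-0.5,-0.5,-0.5,-0.5,-0.5,-0.5,-0.5,-0.5,-0.5], force=80)

```text
time_s: 11.9
position: [0.6237, 0.016, 0.2682]
tool_rot: [[0.018, -1.0, 0.003], [-1.0, -0.018, -0.001], [0.001, -0.003, -1.0]]
ft_force: [-0.4, 0.1, -1.6]
grip_width: 0.0283
```

```bash
python3 - <<'E'
from h import *
o=observe();print(o['position'],o['time_s'],o['ft_force'],o['wrist_torque'],o['grip_width'])
grab('wrist','w9');s=grab('side','s9');t=grab('top','t9')
u=proj(s,[o['position']-[0,0,.11]])[0].astype(int);print(u)
im=cv2.resize(s['pixels'][u[1]-45:u[1]+35,u[0]-40:u[0]+55],None,fx=8,fy=7,interpolation=cv2.INTER_CUBIC)
cv2.imwrite('pics/c20.png',im)
crop('w9',265,185,120,75,6.5,'c21')
E
```

```text
[0.62369323 0.01598829 0.26823885] 11.9 [-0.4234098   0.09565979 -1.57948412] [-0.00270797  0.05354143 -0.0241636 ] 0.028301115450535392
[284 251]
```

View pics/c20.png

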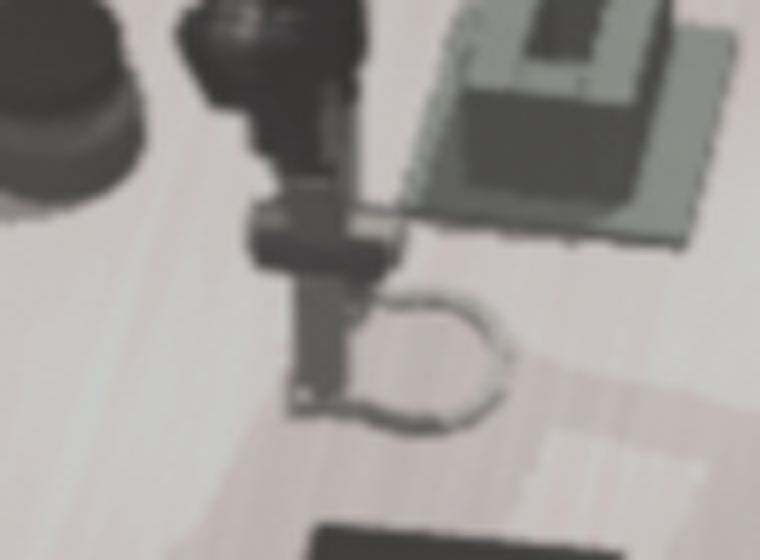

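View pics/c21.png

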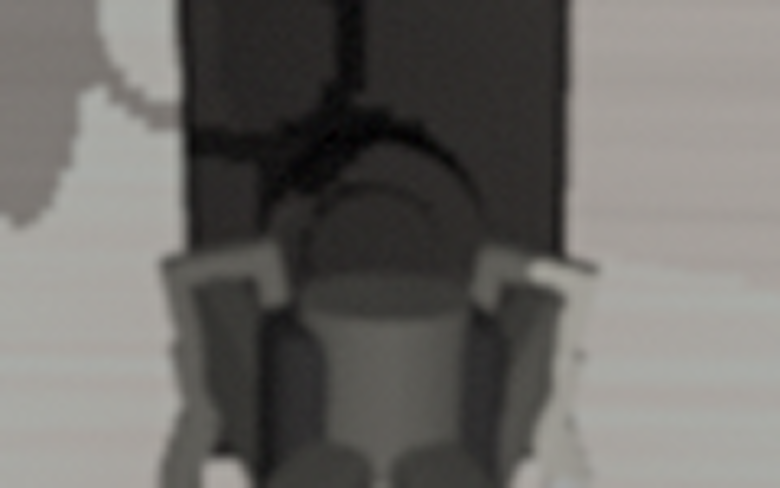

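View pics/w9.png

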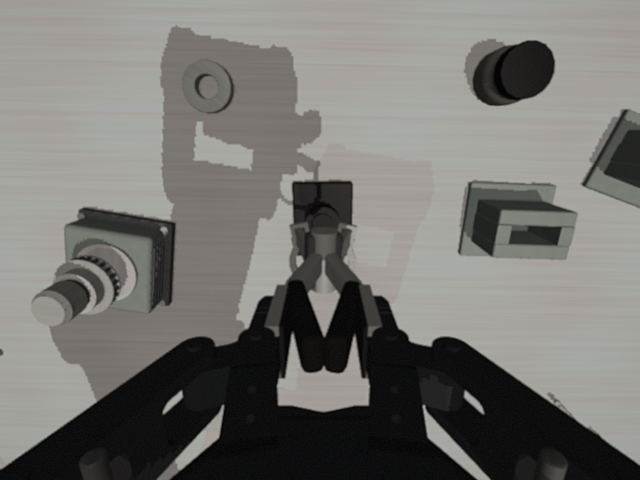

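The ring hangs level on the tips: lugs at about (165,265)/(597,265) in c21, ring arc around (430,360) in c20. Next I'll measure the gear unit's axis.

```bash
python3 - <<'E'
from h import *
crop('w9',20,200,160,130,5,'c22')
crop('w4',0,220,150,160,3.7,'c23')
crop('t9',165,205,80,70,9,'c24')
crop('s9',265,345,80,85,7,'c25')
E
```

```text
(no output)
```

View pics/c22.png

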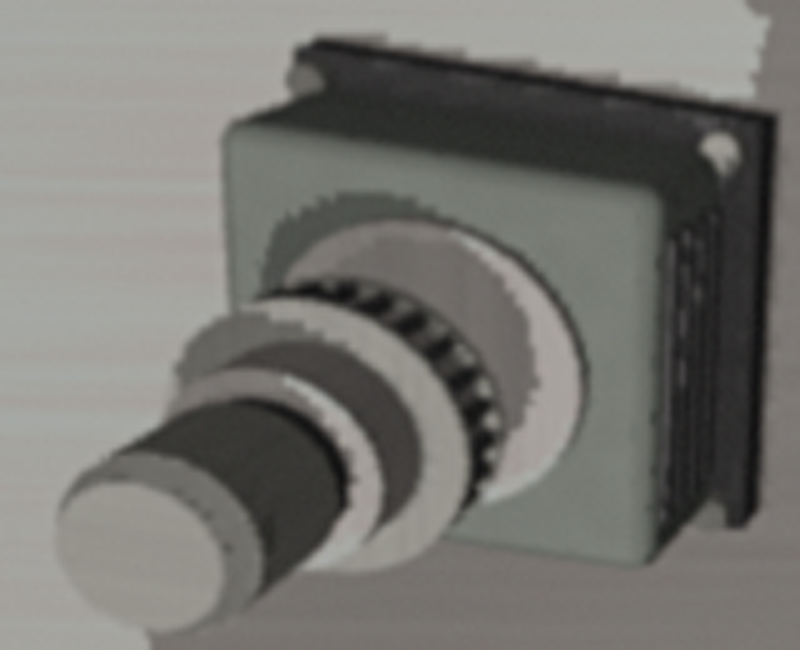

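View pics/c24.png

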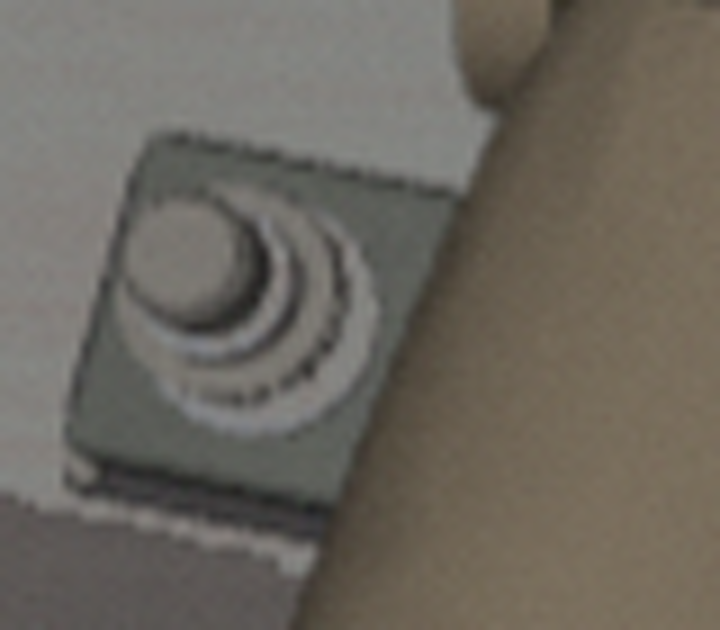

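View pics/c25.png

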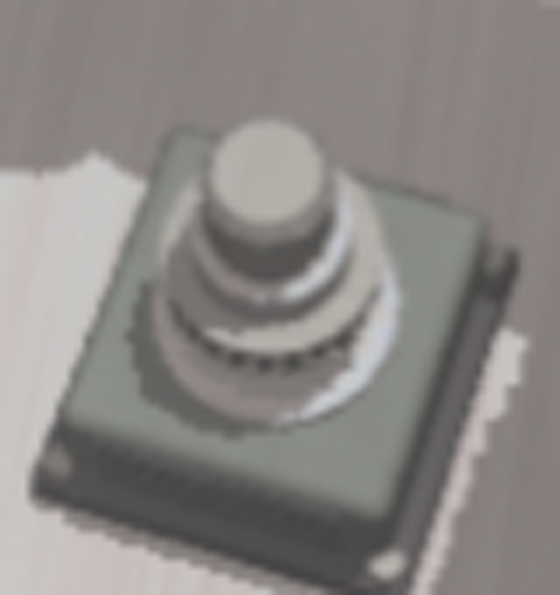

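View pics/t9.png

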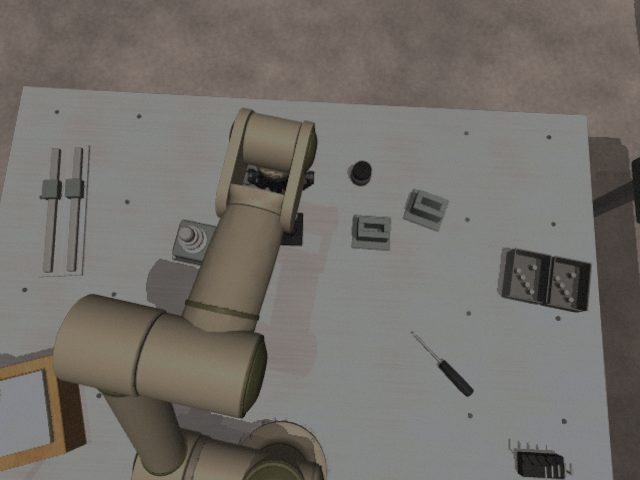

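Emit:
jog_arm(dr=[[0,0,0],[0,0,0],[0,0,0],[0,0,0],[0,0,0],[0,0,0],[0,0,0],[0,0,0],[0,0,0],[0,0,0]], slide=[[-0.006,0.002,0],[-0.014,0.004,0],[-0.022,0.007,0],[-0.028,0.008,0],[-0.028,0.008,0],[-0.026,0.008,0],[-0.02,0.006,0],[-0.014,0.004,0],[-0.008,0.003,0],[-0.004,0.001,0]], gripper=[-0.5,-0.5,-0.5,-0.5,-0.5,-0.5,-0.5,-0.5,-0.5,-0.5])

```text
time_s: 13.05
position: [0.569, 0.1858, 0.2657]
tool_rot: [[0.018, -1.0, -0.0], [-1.0, -0.018, -0.0], [0.0, 0.0, -1.0]]
ft_force: [-0.1, -0.4, -2.0]
grip_width: 0.0279
```

Emit:
jog_arm(dr=[[0,0,0],[0,0,0],[0,0,0],[0,0,0],[0,0,0],[0,0,0],[0,0,0],[0,0,0],[0,0,0],[0,0,0]], slide=[[0,0,0],[0,0,0],[0,0,0],[0,0,0],[0,0,0],[0,0,0],[0,0,0],[0,0,0],[0,0,0],[0,0,0]], gripper=[-0.5,-0.5,-0.5,-0.5,-0.5,-0.5,-0.5,-0.5,-0.5,-0.5])

```text
time_s: 14.05
position: [0.5694, 0.1851, 0.2658]
tool_rot: [[0.018, -1.0, 0.0], [-1.0, -0.018, -0.0], [0.0, -0.0, -1.0]]
ft_force: [-0.0, 0.4, -1.6]
grip_width: 0.0286
```

```bash
python3 - <<'E'
from h import *
o=observe();print(o['position'],o['tool_rot'].round(4).tolist(),o['time_s'],o['ft_force'],o['grip_width'])
grab('wrist','w10');s=grab('side','s10');t=grab('top','t10')
crop('w10',180,170,180,140,4.4,'c26')
E
```

```text
[0.56939961 0.18509355 0.26584042] [[0.0178, -0.9998, 0.0], [-0.9998, -0.0178, -0.0], [0.0, -0.0, -1.0]] 14.05 [-0.00250028  0.38633299 -1.59368524] 0.028595029393837935
```

View pics/w10.png

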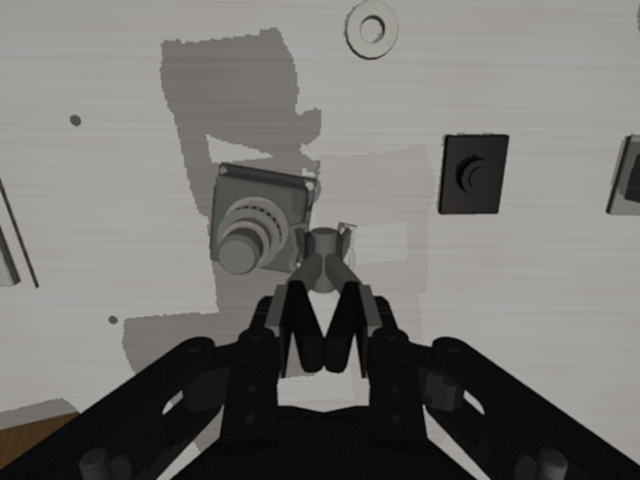

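View pics/s10.png

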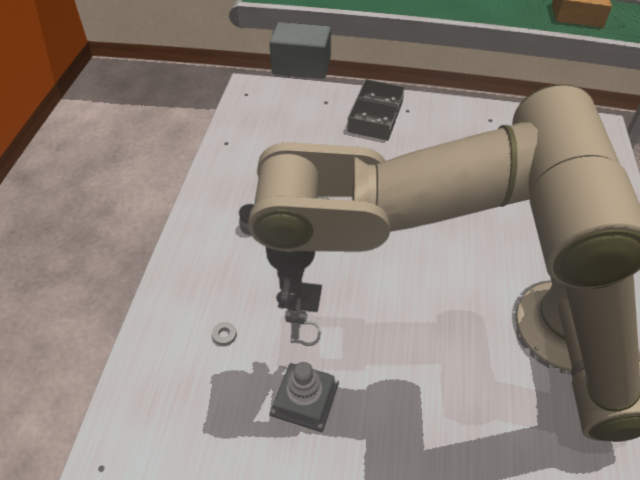

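```bash
python3 - <<'E'
from h import *
crop('w10',200,155,125,125,6,'c26');crop('s10',260,300,90,90,7,'c27'); crop('w10',285,210,80,90,6.5,'c28')
E
```

```text
(no output)
```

View pics/c26.png

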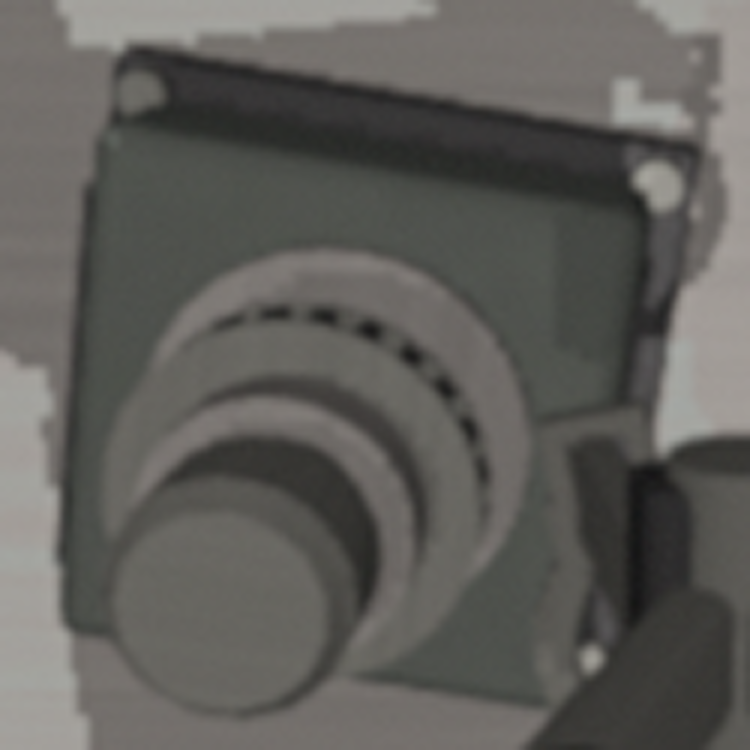

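View pics/c27.png

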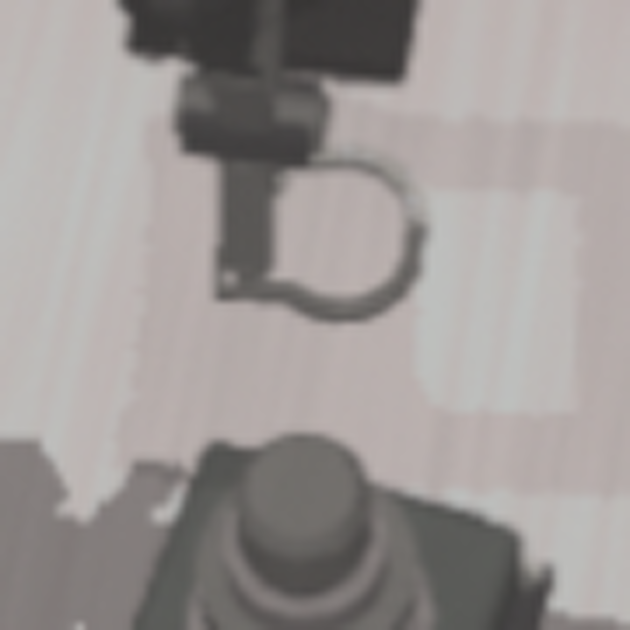

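View pics/c28.png

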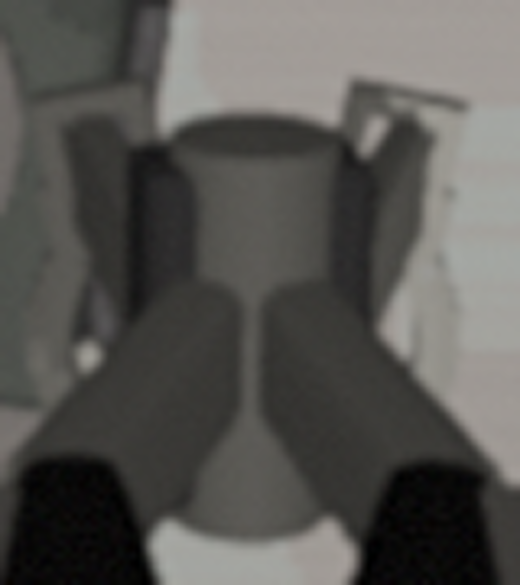

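```bash
cat > ov.py <<'E'
from h import *
def circ(c,r,z,n=60):
    a=np.linspace(0,2*np.pi,n);return np.c_[c[0]+r*np.cos(a),c[1]+r*np.sin(a),np.full(n,z)]
def overlay(fn,x,y,w,h,s,out,curves):
    d=load(fn);im=cv2.resize(d['pixels'][y:y+h,x:x+w],None,fx=s,fy=s,interpolation=cv2.INTER_CUBIC)
    im=np.clip(im.astype(float)*1.4,0,255).astype(np.uint8)
    for c,col in curves:
        q=((proj(d,c)-[x,y]+0.5)*s-.5)
        cv2.polylines(im,[np.round(q*8).astype(np.int32)],False,col,1,cv2.LINE_AA,3)
    cv2.imwrite('pics/'+out+'.png',im)
def shaft(c,hub):
    return [(circ(c,.0145,hub+.033),(0,0,255)),(circ(c,.0178,hub+.028),(0,255,255)),(circ(c,.0215,hub),(0,255,0)),(circ(c,.03,hub-.014),(255,0,0))]
E
python3 - <<'E'
from ov import *
w10=load('w10');w9=load('w9');s=load('s9');t=load('top0')
A=(200+220.5/6,155+611/6);B=(20+140/5,200+557/5);S=(265+268/7,345+175/7);T=(165+102/5,180+265/5)
for ds,us in [([w10,w9],[A,B]),([w10,s],[A,S]),([w10,t],[A,T]),([w10,w9,s,t],[A,B,S,T])]: print(tri(ds,us).round(4))
for z in (.120,.125,.13): print(z,onz(w10,A,z).round(4),onz(w9,B,z).round(4),onz(s,S,z).round(4),onz(t,T,z).round(4))
E
```

```text
[0.5447 0.2555 0.1355]
[0.5425 0.257  0.1298]
[0.5438 0.2552 0.1325]
[0.5432 0.2566 0.1318]
0.12 [0.5388 0.2596 0.12  ] [0.5355 0.2694 0.12  ] [0.5435 0.2523 0.12  ] [0.5464 0.2576 0.12  ]
0.125 [0.5407 0.2583 0.125 ] [0.5384 0.2649 0.125 ] [0.5429 0.2546 0.125 ] [0.5454 0.2562 0.125 ]
0.13 [0.5427 0.257  0.13  ] [0.5414 0.2604 0.13  ] [0.5424 0.257  0.13  ] [0.5444 0.2547 0.13  ]
```

```bash
python3 - <<'E'
from ov import *
for k,(c,h) in enumerate([((.5435,.2562),.099)]):
    overlay('w10',200,155,125,125,6,'o1',shaft(c,h))
    overlay('w9',20,200,160,130,5,'o2',shaft(c,h))
    overlay('s10',270,350,75,75,8,'o3',shaft(c,h))
E
```

```text
(no output)
```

View pics/o1.png

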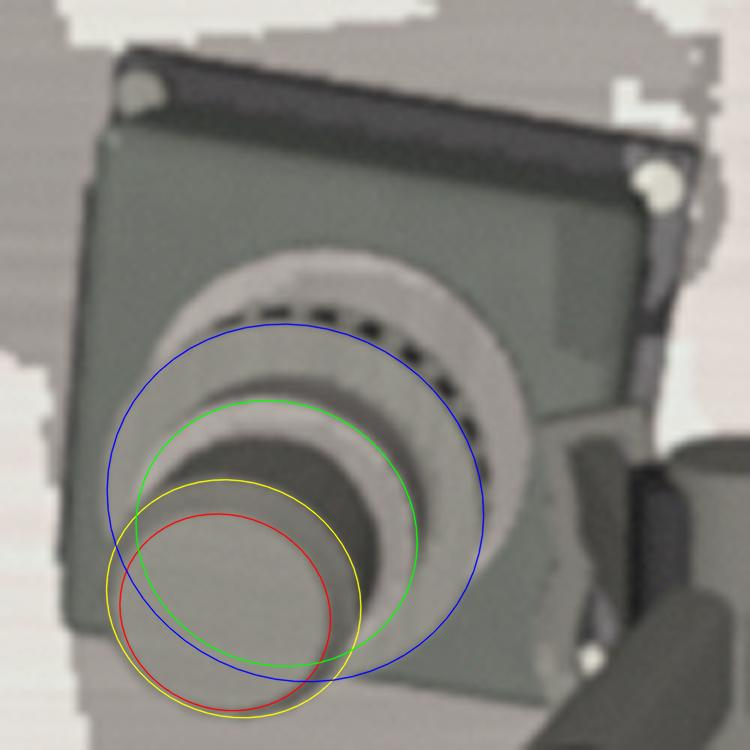

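View pics/o2.png

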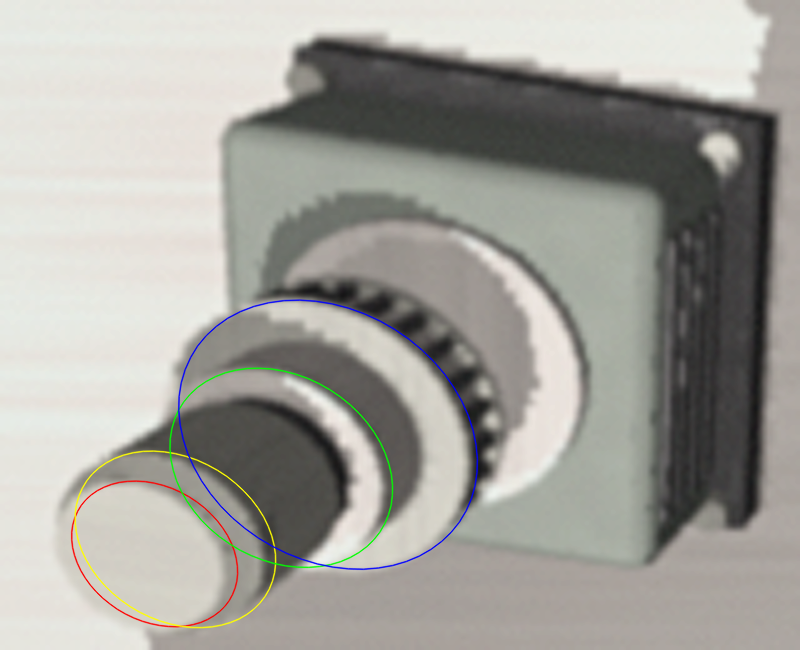

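View pics/o3.png

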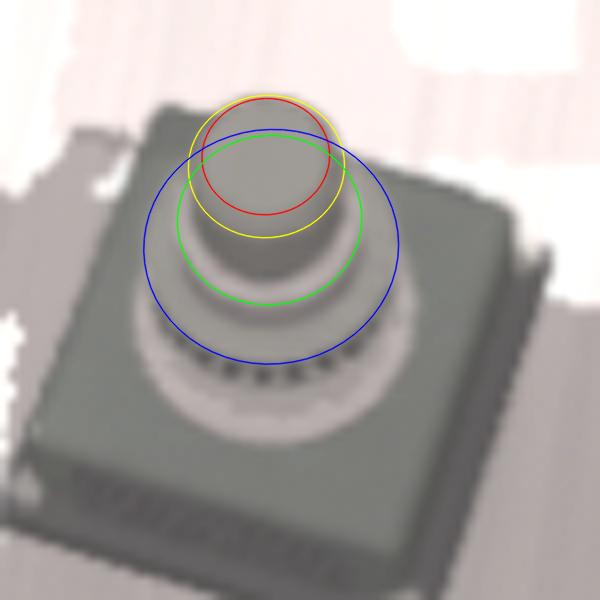

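```bash
python3 - <<'E'
from ov import *
from scipy.optimize import least_squares
w10=load('w10');w9=load('w9');s9=load('s9')
def ext(d,c,r,z,o,s):
    q=((proj(d,circ(c,r,z,180))-o+.5)*s-.5);return dict(l=q[:,0].min(),r=q[:,0].max(),t=q[:,1].min(),b=q[:,1].max())
G=dict(e=(.0145,.033),l=(.0178,.028),h=(.0215,0),p=(.03,-.014))
O10=[('l','l',107),('l','b',717),('e','l',114),('e','r',328),('e','t',509),('h','t',393),('h','r',416),('p','l',105),('p','r',483),('p','t',319)]
O9=[('e','l',55),('e','r',222),('e','t',482),('e','b',630),('h','t',367),('h','r',383),('p','t',297),('p','r',472),('p','b',572)]
def res(x,full=False,use9=True):
    r=[]
    for g,k,v in O10:
        r.append((ext(w10,x[:2],G[g][0],x[2]+G[g][1],[200,155],6)[k]-v)/6)
    if use9:
        for g,k,v in O9:
            r.append((ext(w9,x[:2],G[g][0],x[2]+G[g][1],[20,200],5)[k]-v)/5+(x[3] if k in 'lr' else x[4]))
    return np.array(r)
for u in (False,True):
    f=least_squares(lambda x:res(x,use9=u),[.5435,.256,.099,0,0],loss='soft_l1');print(f.x.round(4),f.fun.round(2))
c=f.x[:2];h=f.x[2]
overlay('w10',200,155,125,125,6,'o1',shaft(c,h))
overlay('s10',270,350,75,75,8,'o3',shaft(c,h))
E
```

```text
[0.5448 0.2559 0.1012 0.     0.    ] [-0.65 -0.33  0.42  0.17  0.04  0.4   0.07 -0.16  0.06 -0.09]
[0.5456 0.2553 0.1035 0.5364 0.0015] [-0.9  -0.02  0.19  0.24  0.06  0.26  0.26 -0.37  0.32 -0.32  0.09  0.43
 -0.03 -0.04  0.03 -0.02  0.22 -0.53 -0.19]
```

View pics/o1.png

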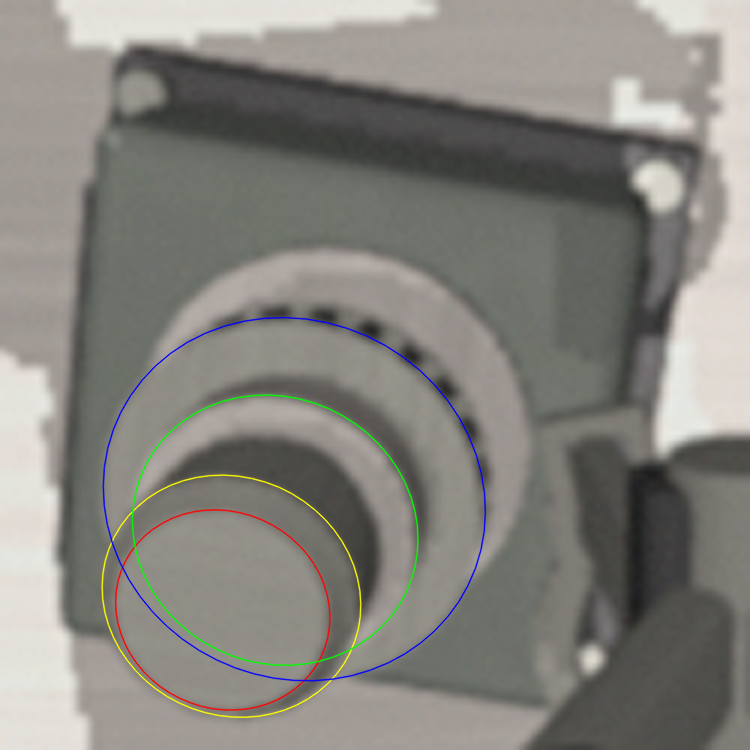

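View pics/o3.png

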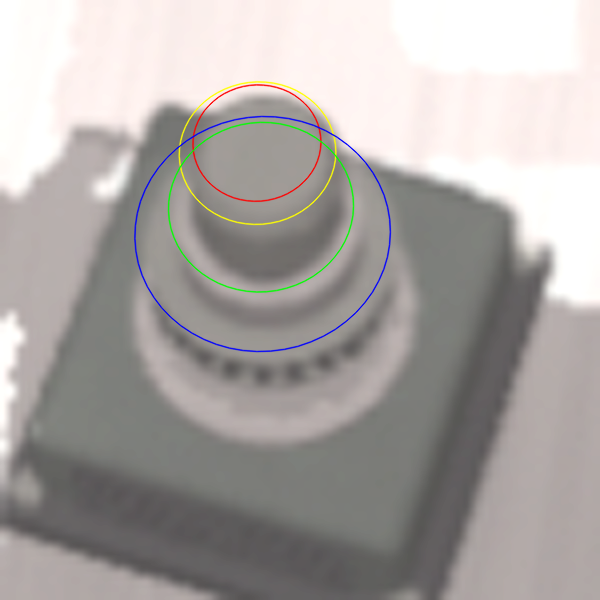

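Emit:
jog_arm(dr=[[0,0,0],[0,0,0],[0,0,0],[0,0,0],[0,0,0],[0,0,0],[0,0,0],[0,0,0],[0,0,0],[0,0,0]], slide=[[-0.001,0.004,0],[-0.003,0.012,0],[-0.005,0.02,0],[-0.005,0.022,0],[-0.005,0.02,0],[-0.004,0.016,0],[-0.003,0.01,0],[-0.001,0.004,0],[0,0,0],[0,0,0]], gripper=[-0.5,-0.5,-0.5,-0.5,-0.5,-0.5,-0.5,-0.5,-0.5,-0.5])

```text
time_s: 15.2
position: [0.4615, 0.21, 0.2658]
tool_rot: [[0.018, -1.0, 0.0], [-1.0, -0.018, -0.0], [0.0, -0.0, -1.0]]
ft_force: [0.0, -0.1, -1.8]
grip_width: 0.0282
```

Emit:
jog_arm(dr=[[0,0,0],[0,0,0],[0,0,0],[0,0,0],[0,0,0],[0,0,0],[0,0,0],[0,0,0],[0,0,0],[0,0,0]], slide=[[0,0,0],[0,0,0],[0,0,0],[0,0,0],[0,0,0],[0,0,0],[0,0,0],[0,0,0],[0,0,0],[0,0,0]], gripper=[-0.5,-0.5,-0.5,-0.5,-0.5,-0.5,-0.5,-0.5,-0.5,-0.5])

```text
time_s: 16.2
position: [0.4609, 0.2102, 0.2658]
tool_rot: [[0.018, -1.0, -0.0], [-1.0, -0.018, 0.0], [-0.0, 0.0, -1.0]]
ft_force: [0.3, 0.7, -1.0]
grip_width: 0.0276
```

```bash
python3 - <<'E'
from ov import *
d=grab('wrist','w11');o=observe();print(o['position'],o['tool_rot'].round(4).tolist(),o['time_s'],o['grip_width'])
print(proj(d,[[.545,.2555,.13]]))
overlay('w11',200,60,130,110,6,'o4',shaft((.545,.2555),.102))
crop('w11',200,60,130,110,6,'c29')
E
```

```text
[0.46093436 0.21017503 0.26584952] [[0.0178, -0.9998, 0.0], [-0.9998, -0.0178, 0.0], [-0.0, -0.0, -1.0]] 16.25 0.02803172947698669
[[264.14356875 116.93177861]]
```

View pics/w11.png

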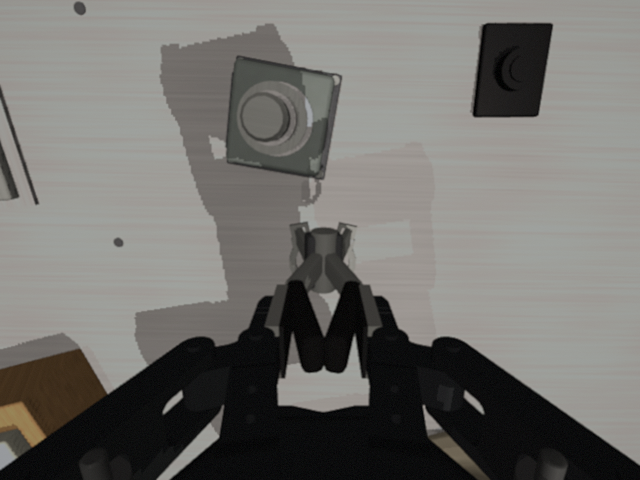

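View pics/o4.png

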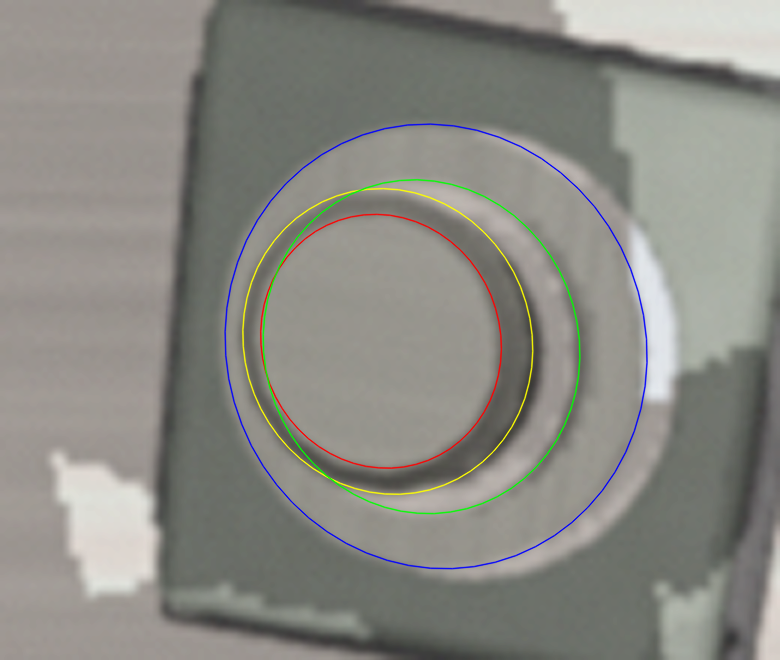

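View pics/c29.png

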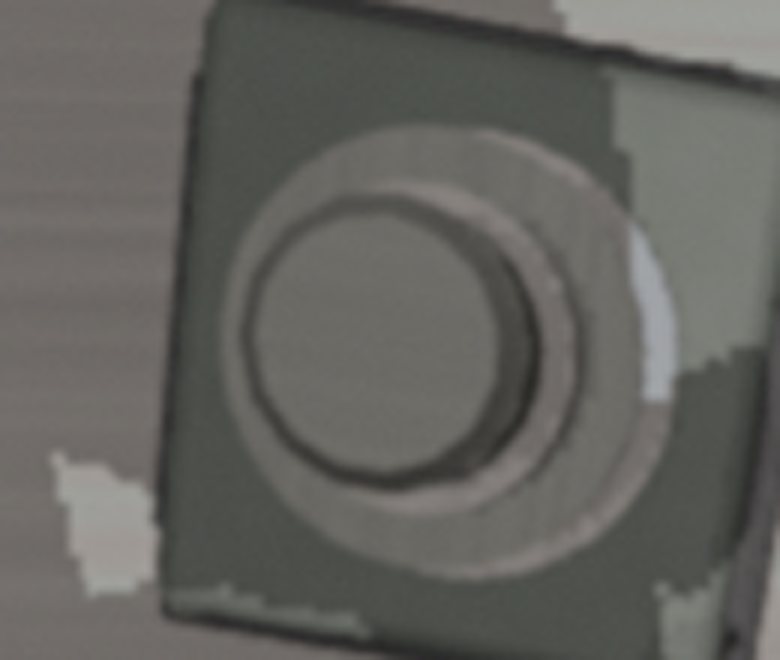

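```bash
cat > rm.py <<'E'
from ov import *
def ringpts(phi,by,bx=0,yaw=0,z=.1168):
    """tool-frame polylines of top face"""
    out=[]
    for sgn in (1,-1):
        a=np.linspace(np.pi,0.45,30)
        P=[np.c_[22e-3*np.cos(a),22e-3*np.sin(a)],np.c_[17e-3*np.cos(a),17e-3*np.sin(a)],
           np.array([[19.25,1],[33.75,1],[33.75,15],[19.25,15],[19.25,1]])*1e-3,
           np.array([[22.25,4],[30.75,4],[30.75,12],[22.25,12],[22.25,4]])*1e-3]
        t=phi/2;c,s=np.cos(t),np.sin(t)
        for q in P:
            q=q+[19.4e-3,0]; q=np.c_[c*q[:,0]-s*q[:,1],s*q[:,0]+c*q[:,1]]; q[:,1]*=sgn
            cy,sy=np.cos(yaw),np.sin(yaw); q=np.c_[cy*q[:,0]-sy*q[:,1],sy*q[:,0]+cy*q[:,1]]
            out.append(np.c_[bx-q[:,1],by-q[:,0],np.full(len(q),z)])
    return out
def tow(o,pl): return [o['position']+q@o['tool_rot'].T for q in pl]
E
python3 - <<'E'
from rm import *
o=observe()
for k,(ph,by) in enumerate([(.4,.0434)]):
    cur=[(q,(0,255,0)) for q in tow(o,ringpts(ph,by))]
    overlay('w11',275,205,95,80,8,'o5',cur)
crop('w11',275,205,95,80,8,'c30')
E
```

```text
(no output)
```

View pics/o5.png

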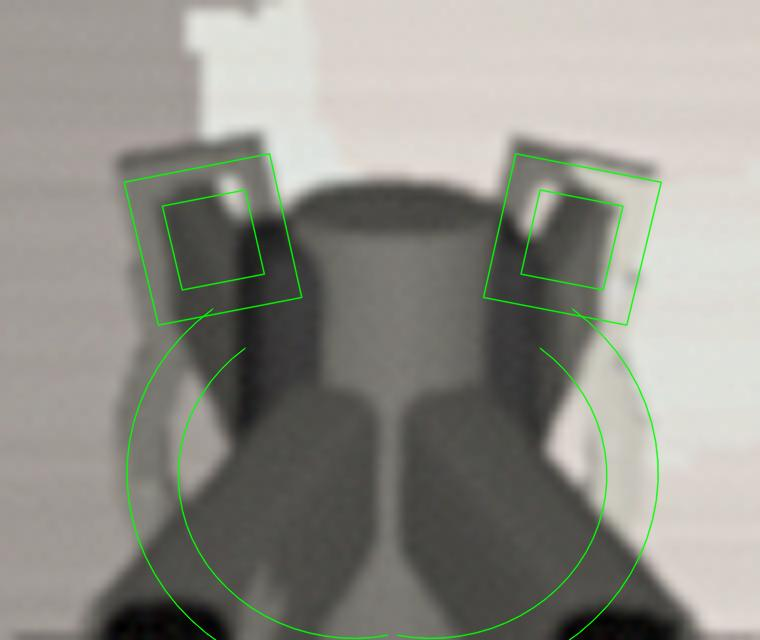

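View pics/c30.png

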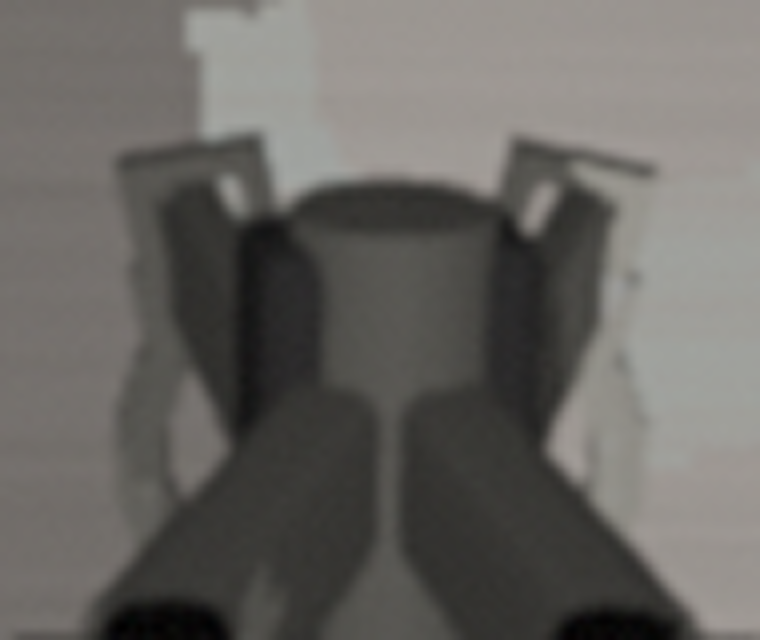

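```bash
python3 - <<'E'
from rm import *
from scipy.optimize import least_squares
o=observe();d=load('w11')
def pix(x,z):
    ph,by,bx,yaw=x
    W=tow(o,ringpts(ph,by,bx,yaw,z))
    f=lambda q:((proj(d,q)-[275,205]+.5)*8-.5)
    L=f(W[2]);Rr=f(W[6]);al=f(W[0]);ar=f(W[4])
    return np.r_[L[2],L[1],Rr[1],Rr[2],al[:,0].min(),ar[:,0].max()]
obs=np.r_[120,166,262,144,513,146,655,174,113,645]
for z in (.1148,.1168,.1188):
    r=least_squares(lambda x:(pix(x,z)-obs)/8,[.4,.043,0,0]);print(z,r.x.round(4),np.abs(r.fun).max().round(2),r.fun.round(1))
r=least_squares(lambda x:(pix(x,.1168)-obs)/8,[.4,.043,0,0])
x=r.x
overlay('w11',275,205,95,80,8,'o5',[(q,(0,255,0)) for q in tow(o,ringpts(x[0],x[1],x[2],x[3]))])
by,bx,yaw=x[1],x[2],x[3]
# shaft point 21mm from back along ring x
pt=np.array([bx-.021*np.sin(yaw),by-.021*np.cos(yaw),0]);print('shaft pt tool',pt)
print('TCP xy target',np.array([.545,.2559])-(o['tool_rot']@pt)[:2], 'now',o['position'])
E
```

```text
0.1148 [ 0.3943  0.0419 -0.0015 -0.0197] 0.4 [-0.4  0.1  0.3 -0.4 -0.4 -0.   0.1  0.4  0.   0.3]
0.1168 [ 0.401   0.0424 -0.0015 -0.0199] 0.4 [-0.3  0.1  0.2 -0.4 -0.3 -0.1  0.1  0.4  0.2  0.2]
0.1188 [ 0.4077  0.0429 -0.0015 -0.02  ] 0.42 [-0.3  0.1  0.1 -0.4 -0.2 -0.1  0.   0.4  0.4  0. ]
shaft pt tool [-0.00108353  0.02141067  0.        ]
TCP xy target [0.56642659 0.25519853] now [0.46093436 0.21017503 0.26584952]
```

View pics/o5.png

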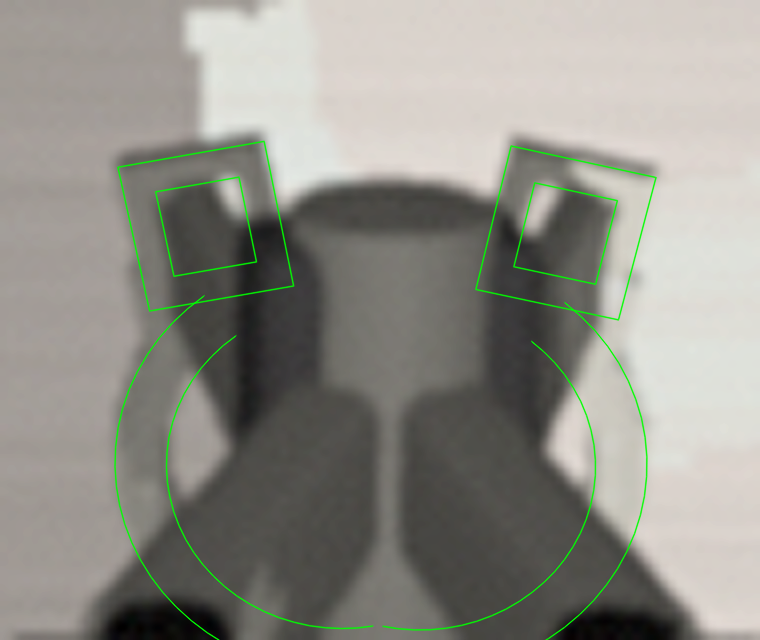

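Emit:
jog_arm(dr=[[0,0,0],[0,0,0],[0,0,0],[0,0,0],[0,0,0],[0,0,0],[0,0,0],[0,0,0],[0,0,0],[0,0,0]], slide=[[-0.001,-0.003,-0.003],[-0.004,-0.01,-0.003],[-0.007,-0.018,0],[-0.008,-0.02,0],[-0.008,-0.02,0],[-0.007,-0.016,0],[-0.005,-0.011,0],[-0.002,-0.006,0],[-0.001,-0.002,0],[-0.0001,-0.0003,0]], gripper=[-0.5,-0.5,-0.5,-0.5,-0.5,-0.5,-0.5,-0.5,-0.5,-0.5])

```text
time_s: 17.25
position: [0.5664, 0.2551, 0.2718]
tool_rot: [[0.018, -1.0, -0.0], [-1.0, -0.018, -0.0], [0.0, 0.0, -1.0]]
ft_force: [-0.1, 0.1, -2.2]
grip_width: 0.0279
```

Emit:
jog_arm(dr=[[0,0,0],[0,0,0],[0,0,0],[0,0,0],[0,0,0],[0,0,0],[0,0,0],[0,0,0],[0,0,0],[0,0,0]], slide=[[0,0,0],[0,0,0],[0,0,0],[0,0,0],[0,0,0],[0,0,0],[0,0,0],[0,0,0],[0,0,0],[0,0,0]], gripper=[-0.5,-0.5,-0.5,-0.5,-0.5,-0.5,-0.5,-0.5,-0.5,-0.5])

```text
time_s: 18.25
position: [0.5665, 0.2551, 0.2718]
tool_rot: [[0.018, -1.0, 0.0], [-1.0, -0.018, 0.0], [-0.0, -0.0, -1.0]]
ft_force: [0.5, 0.0, -1.4]
grip_width: 0.028
```

```bash
python3 - <<'E'
from rm import *
s=grab('side','s12');d=grab('wrist','w12');o=observe();print(o['position'],o['tool_rot'].round(4).tolist(),o['time_s'],o['ft_force'],o['grip_width'])
cur=[(q,(0,255,0)) for q in tow(o,ringpts(.4,.0424,-.0015,-.02))]+shaft((.545,.2559),.102)
overlay('s12',260,320,90,75,8,'o6',cur)
overlay('w12',275,205,95,80,8,'o7',[(q,(0,255,0)) for q in tow(o,ringpts(.4,.0424,-.0015,-.02))]+shaft((.545,.2559),.102))
crop('s12',260,320,90,75,8,'c31')
E
```

```text
[0.566456   0.25515663 0.27183138] [[0.0178, -0.9998, 0.0], [-0.9998, -0.0178, 0.0], [-0.0, -0.0, -1.0]] 18.35 [-0.03697224  0.61509547 -1.57882636] 0.027753653312536784
```

View pics/o6.png

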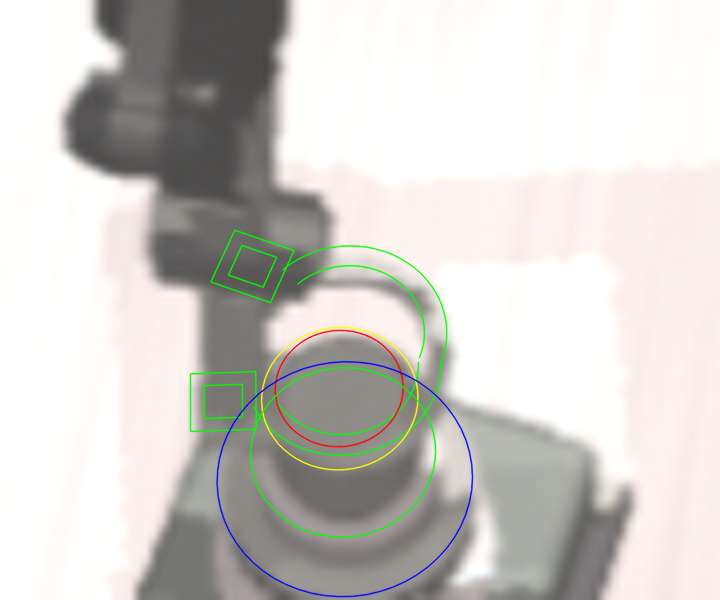

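View pics/c31.png

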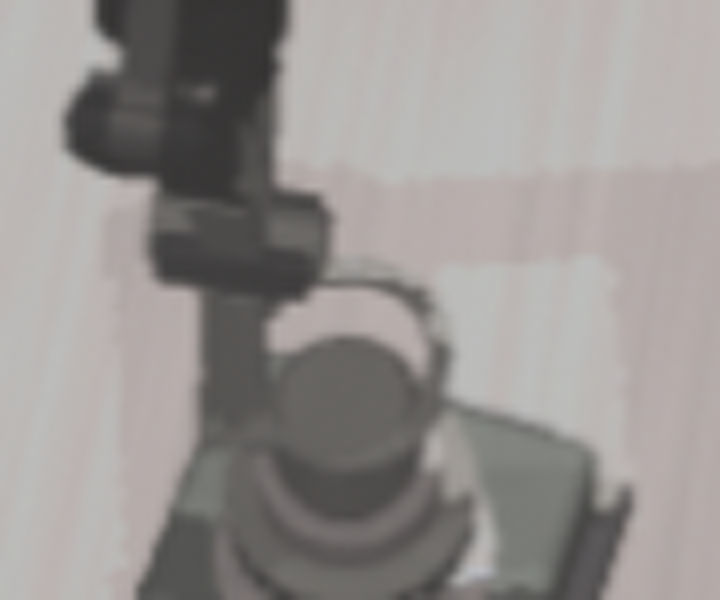

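View pics/o7.png

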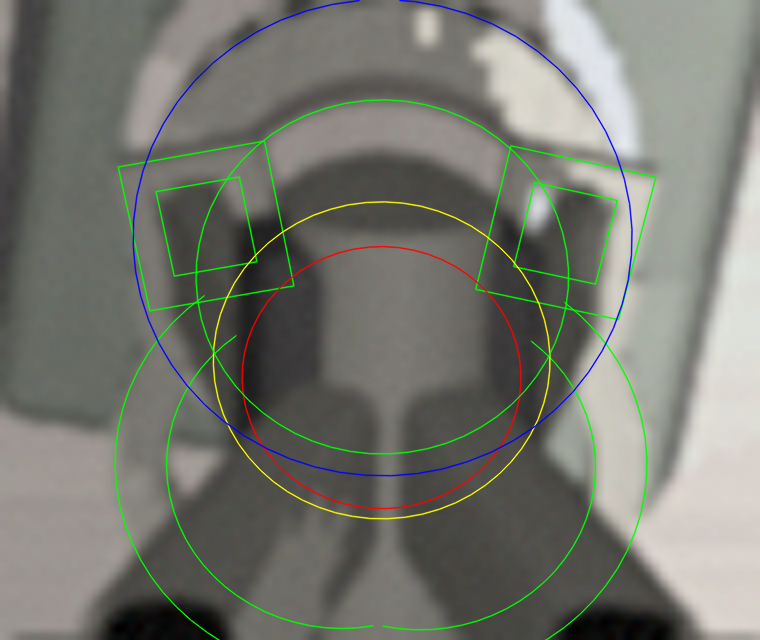

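Emit:
jog_arm(dr=[[0,0,0],[0,0,0],[0,0,0],[0,0,0],[0,0,0],[0,0,0],[0,0,0],[0,0,0],[0,0,0],[0,0,0]], slide=[[0,0,0.003],[0,0,0.004],[0,0,0.003],[0,0,0.002],[0,0,0.002],[0,0,0.002],[0,0,0.002],[0,0,0.002],[0,0,0.001],[0,0,0]], gripper=[-0.5,-0.5,-0.5,-0.5,-0.5,-0.5,-0.5,-0.5,-0.5,-0.5])

```text
time_s: 19.35
position: [0.5664, 0.2551, 0.2507]
tool_rot: [[0.018, -1.0, -0.0], [-1.0, -0.018, -0.0], [0.0, 0.0, -1.0]]
ft_force: [0.3, -0.6, -2.2]
grip_width: 0.0283
```

```bash
python3 - <<'E'
from rm import *
o=observe();print(o['position'],o['time_s'],o['ft_force'],o['wrist_torque'],o['grip_width'])
s=grab('side','s13');d=grab('wrist','w13')
overlay('w13',275,205,95,80,8,'o8',[(q,(0,255,0)) for q in tow(o,ringpts(.4,.0424,-.0015,-.02))])
crop('s13',260,320,90,75,8,'c32')
E
```

```text
[0.56641058 0.25514028 0.25069535] 19.35 [ 0.29593714 -0.60295591 -2.15180713] [-0.03032693  0.01147919  0.00867113] 0.028339317156241692
```

View pics/c32.png

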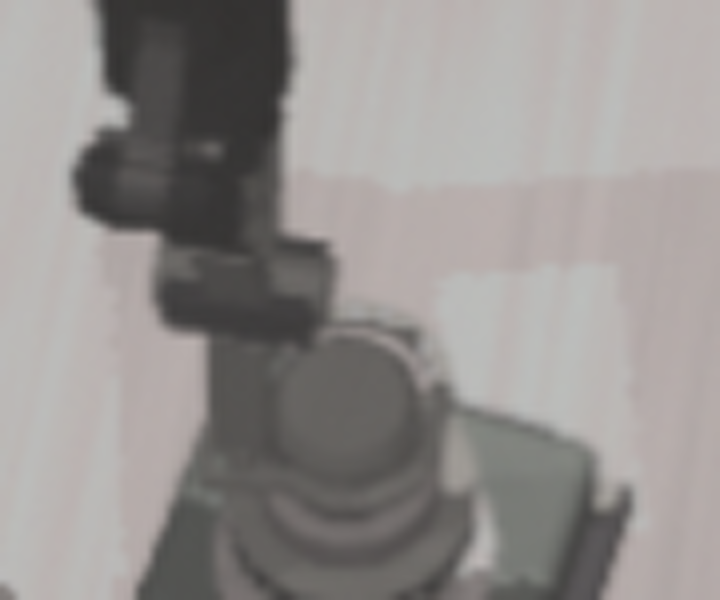

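View pics/o8.png

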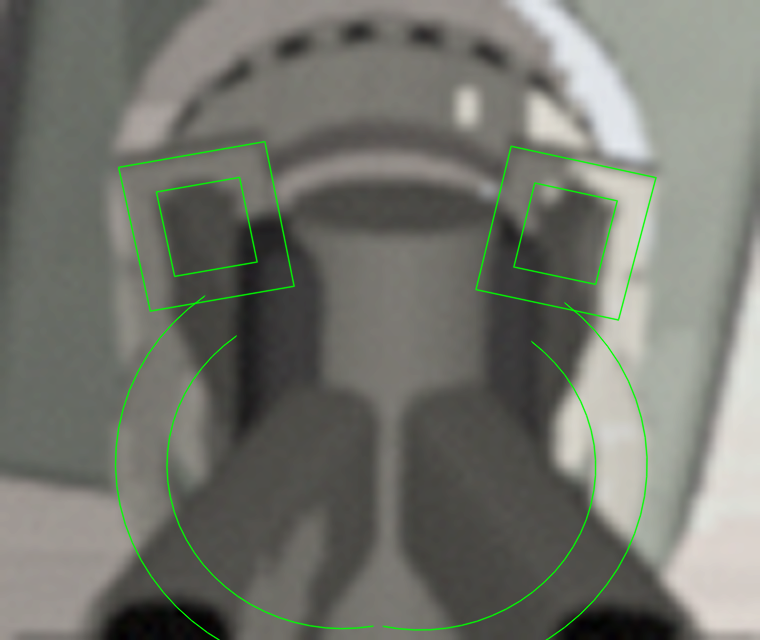

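Emit:
jog_arm(dr=[[0,0,0],[0,0,0],[0,0,0],[0,0,0],[0,0,0],[0,0,0],[0,0,0],[0,0,0],[0,0,0],[0,0,0]], slide=[[0,0,0.001],[0,0,0.001],[0,0,0.001],[0,0,0.001],[0,0,0.001],[0,0,0.001],[0,0,0.001],[0,0,0.001],[0,0,0.001],[0,0,0.0005]], gripper=[-0.5,-0.5,-0.5,-0.5,-0.5,-0.5,-0.5,-0.5,-0.5,-0.5])

```text
time_s: 20.45
position: [0.5664, 0.2551, 0.2412]
tool_rot: [[0.018, -1.0, -0.0], [-1.0, -0.018, 0.0], [-0.0, 0.0, -1.0]]
ft_force: [-0.5, 0.4, -2.8]
grip_width: 0.0282
```

```bash
python3 - <<'E'
from rm import *
o=observe();print(o['position'],o['time_s'],o['ft_force'],o['wrist_torque'],o['grip_width'])
s=grab('side','s14');d=grab('wrist','w14')
overlay('w14',275,205,95,80,8,'o9',[(q,(0,255,0)) for q in tow(o,ringpts(.4,.0424,-.0015,-.02))])
im=cv2.resize(s['pixels'][350:395,275:330],None,fx=13,fy=13,interpolation=cv2.INTER_CUBIC);cv2.imwrite('pics/c33.png',im)
E
```

```text
[0.56642645 0.25514553 0.24120308] 20.45 [-0.54687038  0.36666553 -2.80819155] [-0.02647688  0.00197673  0.00862335] 0.028180774875937557
```

View pics/c33.png

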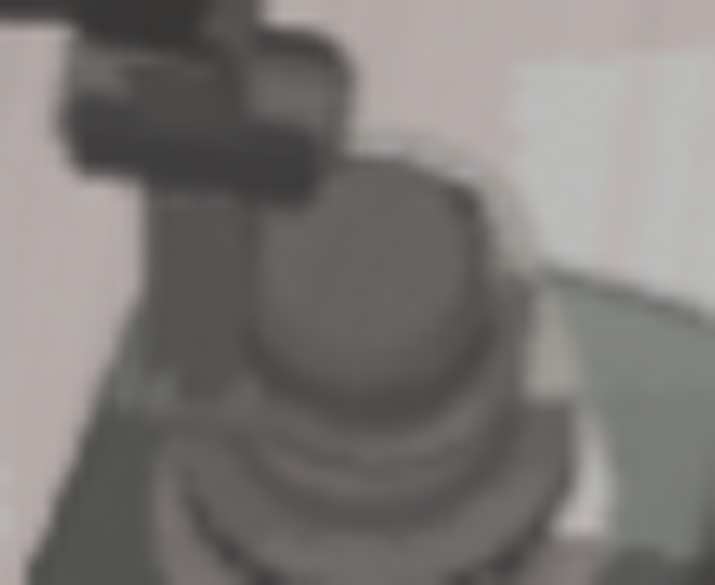

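View pics/o9.png

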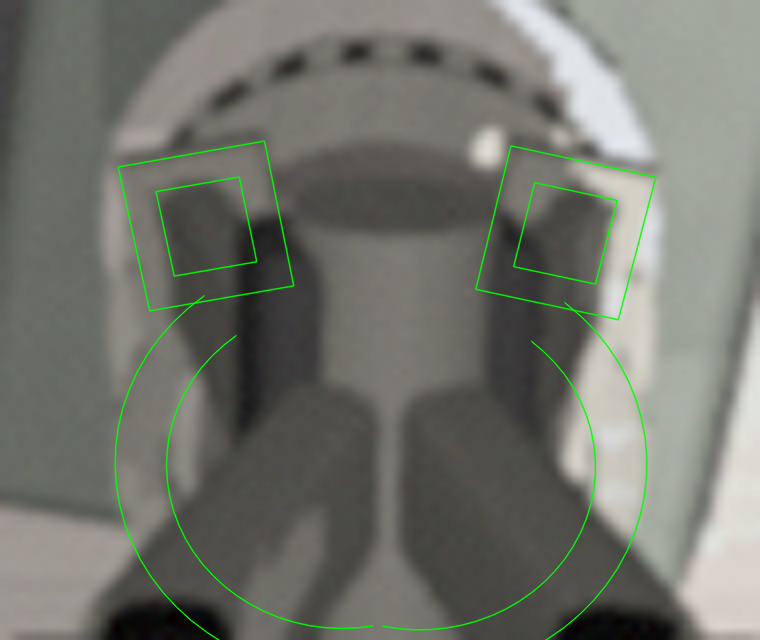

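Emit:
jog_arm(dr=[[0,0,0],[0,0,0],[0,0,0],[0,0,0],[0,0,0],[0,0,0],[0,0,0],[0,0,0],[0,0,0],[0,0,0]], slide=[[0,0,0.001],[0,0,0.0015],[0,0,0.0015],[0,0,0.0015],[0,0,0.0015],[0,0,0.0015],[0,0,0.001],[0,0,0.001],[0,0,0.001],[0,0,0.0005]], gripper=[-0.5,-0.5,-0.5,-0.5,-0.5,-0.5,-0.5,-0.5,-0.5,-0.5])

```text
time_s: 21.55
position: [0.5664, 0.2551, 0.2292]
tool_rot: [[0.018, -1.0, -0.0], [-1.0, -0.018, -0.0], [0.0, 0.0, -1.0]]
ft_force: [0.0, 0.7, -1.3]
grip_width: 0.0281
```

Emit:
jog_arm(dr=[[0,0,0],[0,0,0],[0,0,0],[0,0,0],[0,0,0],[0,0,0],[0,0,0],[0,0,0],[0,0,0],[0,0,0]], slide=[[0,0,0.0005],[0,0,0.0005],[0,0,0.0005],[0,0,0.0005],[0,0,0.0005],[0,0,0.0005],[0,0,0.0005],[0,0,0.0005],[0,0,0],[0,0,0]], gripper=[-0.5,-0.5,-0.5,-0.5,-0.5,-0.5,-0.5,-0.5,-0.5,-0.5])

```text
time_s: 22.55
position: [0.5665, 0.2551, 0.2253]
tool_rot: [[0.018, -1.0, -0.0], [-1.0, -0.018, -0.0], [0.0, 0.0, -1.0]]
ft_force: [0.1, -0.1, -2.1]
grip_width: 0.0278
```

Emit:
jog_arm(dr=[[0,0,0],[0,0,0],[0,0,0],[0,0,0],[0,0,0],[0,0,0],[0,0,0],[0,0,0],[0,0,0],[0,0,0]], slide=[[0,0,0.0004],[0,0,0.0004],[0,0,0.0004],[0,0,0.0004],[0,0,0.0004],[0,0,0],[0,0,0],[0,0,0],[0,0,0],[0,0,0]], gripper=[-0.5,-0.5,-0.5,-0.5,-0.5,-0.5,-0.5,-0.5,-0.5,-0.5])

```text
time_s: 23.55
position: [0.5665, 0.2551, 0.2235]
tool_rot: [[0.018, -1.0, 0.0], [-1.0, -0.018, 0.0], [-0.0, -0.0, -1.0]]
ft_force: [-0.2, 0.1, 1.3]
grip_width: 0.028
```

```bash
python3 - <<'E'
from rm import *
o=observe();print(o['position'],o['time_s'],o['ft_force'],o['wrist_torque'],o['grip_width'])
s=grab('side','s15');d=grab('wrist','w15')
overlay('w15',275,205,95,80,8,'o10',[(q,(0,255,0)) for q in tow(o,ringpts(.4,.0424,-.0015,-.02))])
im=cv2.resize(s['pixels'][350:395,275:330],None,fx=13,fy=13,interpolation=cv2.INTER_CUBIC);cv2.imwrite('pics/c34.png',im)
E
```

```text
[0.56652116 0.25514619 0.2234629 ] 23.55 [-0.18169599  0.14792063  1.31947017] [0.00066588 0.00687192 0.01066489] 0.02797202837503395
```

View pics/c34.png

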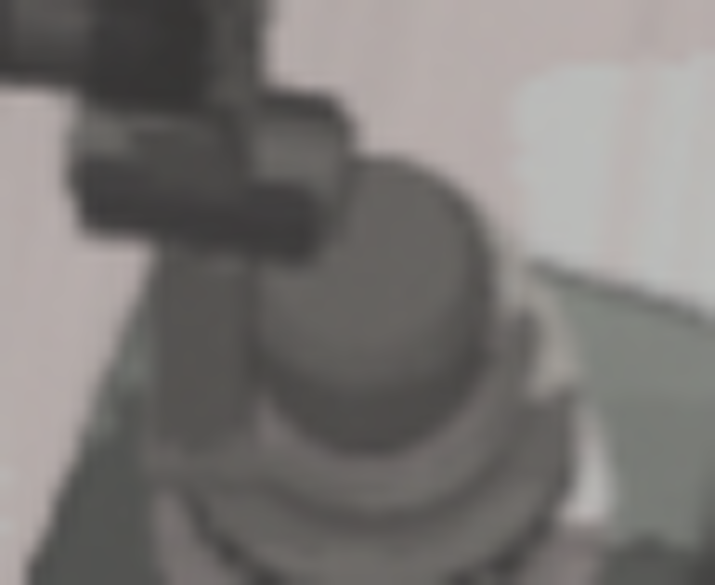

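View pics/o10.png

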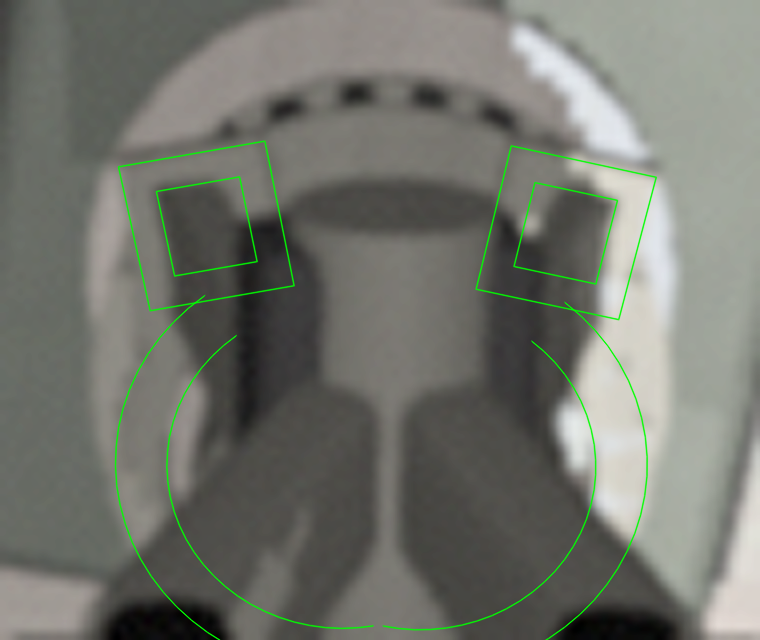

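The wrist force went from about -1.8 to +1.3 N at the expected hub height, which means light contact. I'll press 0.4 mm more to confirm it.

Emit:
jog_arm(dr=[[0,0,0],[0,0,0],[0,0,0],[0,0,0],[0,0,0],[0,0,0],[0,0,0],[0,0,0],[0,0,0],[0,0,0]], slide=[[0,0,0.0002],[0,0,0.0002],[0,0,0],[0,0,0],[0,0,0],[0,0,0],[0,0,0],[0,0,0],[0,0,0],[0,0,0]], gripper=[-0.5,-0.5,-0.5,-0.5,-0.5,-0.5,-0.5,-0.5,-0.5,-0.5])

```text
time_s: 24.65
position: [0.5664, 0.2551, 0.2229]
tool_rot: [[0.018, -1.0, -0.0], [-1.0, -0.018, -0.0], [0.0, 0.0, -1.0]]
ft_force: [-0.0, 0.4, 1.0]
grip_width: 0.0282
```

Emit:
jog_arm(dr=[[0,0,0],[0,0,0],[0,0,0],[0,0,0],[0,0,0],[0,0,0],[0,0,0],[0,0,0],[0,0,0],[0,0,0]], slide=[[0,0,0.0002],[0,0,0.0002],[0,0,0.0002],[0,0,0.0002],[0,0,0.0002],[0,0,0.0002],[0,0,0],[0,0,0],[0,0,0],[0,0,0]], gripper=[-0.5,-0.5,-0.5,-0.5,-0.5,-0.5,-0.5,-0.5,-0.5,-0.5])

```text
time_s: 25.65
position: [0.5664, 0.2552, 0.2217]
tool_rot: [[0.018, -1.0, -0.0], [-1.0, -0.018, 0.0], [-0.0, 0.0, -1.0]]
ft_force: [1.5, 0.0, 0.2]
grip_width: 0.0281
```

```bash
python3 - <<'E'
from rm import *
o=observe();print(o['position'],o['time_s'],o['ft_force'],o['wrist_torque'],o['grip_width'])
d=grab('wrist','w16')
overlay('w16',275,205,95,80,8,'o11',[(q,(0,255,0)) for q in tow(o,ringpts(.4,.0424,-.0015,-.02))])
E
```

```text
[0.56643506 0.25515517 0.2217209 ] 25.65 [1.49842808 0.01502553 0.16684661] [ 0.00484576 -0.10798753 -0.02490698] 0.028073943138612067
```

View pics/o11.png

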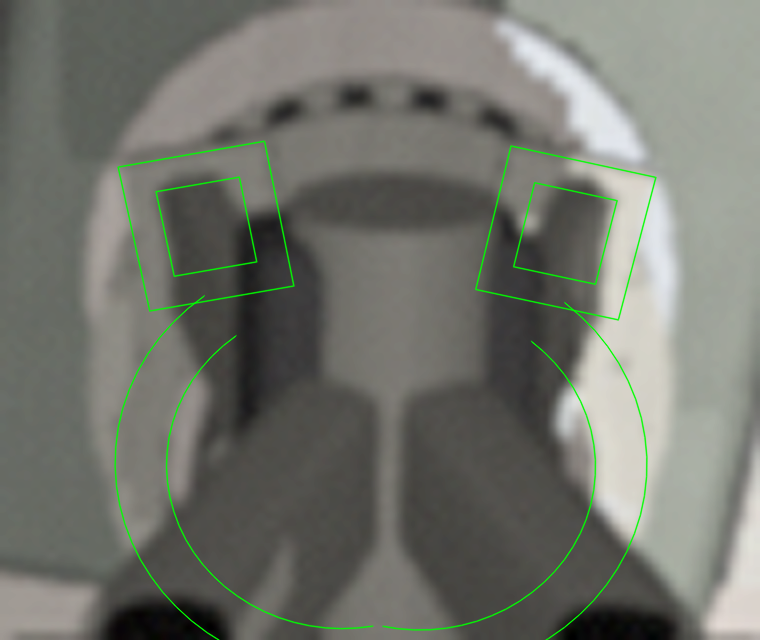

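Emit:
jog_arm(dr=[[0,0,0],[0,0,0],[0,0,0],[0,0,0],[0,0,0],[0,0,0],[0,0,0],[0,0,0],[0,0,0],[0,0,0]], slide=[[0,0,0],[0,-0.0003,0.0002],[0,-0.0005,0.0004],[0,-0.0005,0.0004],[0,-0.0005,0.0004],[0,-0.0006,0.0004],[0,-0.0006,0.0004],[0,-0.0006,0.0004],[0,-0.0004,0.0002],[0,0,0]], gripper=[-0.36,-0.29,-0.22,-0.15,-0.08,-0.01,0.06,0.13,0.2,0.24], force=60)

```text
time_s: 26.7
position: [0.5704, 0.2552, 0.2186]
tool_rot: [[0.018, -1.0, -0.001], [-1.0, -0.018, -0.0], [0.0, 0.001, -1.0]]
ft_force: [-0.4, -0.1, -2.4]
grip_width: 0.0532
```

```bash
python3 - <<'E'
from rm import *
o=observe();print(o['position'],o['time_s'],o['ft_force'],o['wrist_torque'],o['grip_width'])
d=grab('wrist','w17');s=grab('side','s17')
crop('w17',275,190,95,80,8,'c35')
im=cv2.resize(s['pixels'][350:395,275:330],None,fx=13,fy=13,interpolation=cv2.INTER_CUBIC);cv2.imwrite('pics/c36.png',im)
E
```

```text
[0.57042503 0.25519611 0.21863378] 26.7 [-0.35032392 -0.06766469 -2.36172797] [-0.00222312  0.02342404  0.02960486] 0.05320073128305361
```

View pics/c35.png

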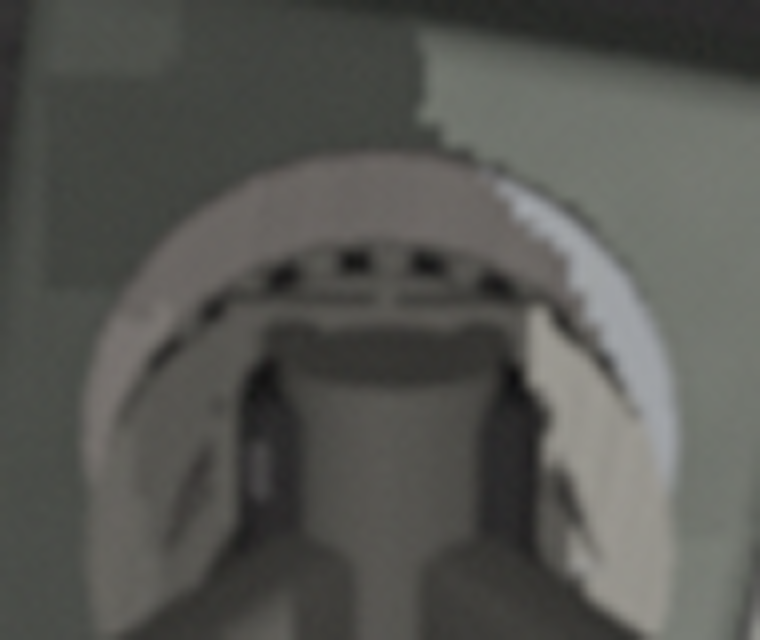

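View pics/c36.png

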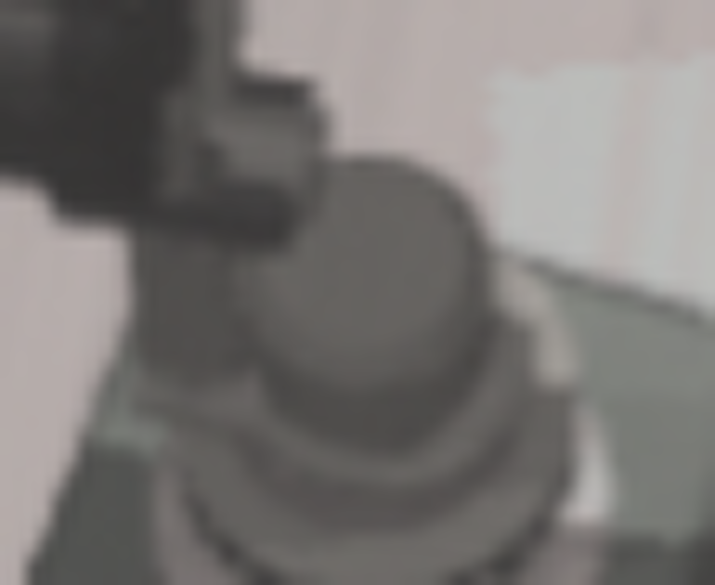

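Emit:
jog_arm(dr=[[0,0,0],[0,0,0],[0,0,0],[0,0,0],[0,0,0],[0,0,0],[0,0,0],[0,0,0],[0,0,0],[0,0,0]], slide=[[0,0,0],[0,0,-0.001],[0,0,-0.002],[0,0,-0.002],[0,0,-0.003],[0,0,-0.003],[0,0,-0.003],[0,0,-0.002],[0,0,-0.001],[0,0,0]], gripper=[0.27,0.27,0.27,0.27,0.27,0.27,0.27,0.27,0.27,0.27])

```text
time_s: 27.8
position: [0.5705, 0.2552, 0.2361]
tool_rot: [[0.018, -1.0, 0.0], [-1.0, -0.018, 0.0], [-0.0, -0.0, -1.0]]
ft_force: [-0.3, -0.1, -1.8]
grip_width: 0.0542
```

```bash
python3 - <<'E'
from rm import *
o=observe();print(o['position'],o['time_s'],o['ft_force'],o['wrist_torque'],o['grip_width'])
d=grab('wrist','w18');s=grab('side','s18')
crop('w18',275,190,95,80,8,'c37')
im=cv2.resize(s['pixels'][345:395,275:330],None,fx=12,fy=12,interpolation=cv2.INTER_CUBIC);cv2.imwrite('pics/c38.png',im)
E
```

```text
[0.57046216 0.25523768 0.23606362] 27.8 [-0.26864881 -0.06712064 -1.8329624 ] [-0.01594922  0.0043908  -0.00425135] 0.05421890318755975
```

View pics/c37.png

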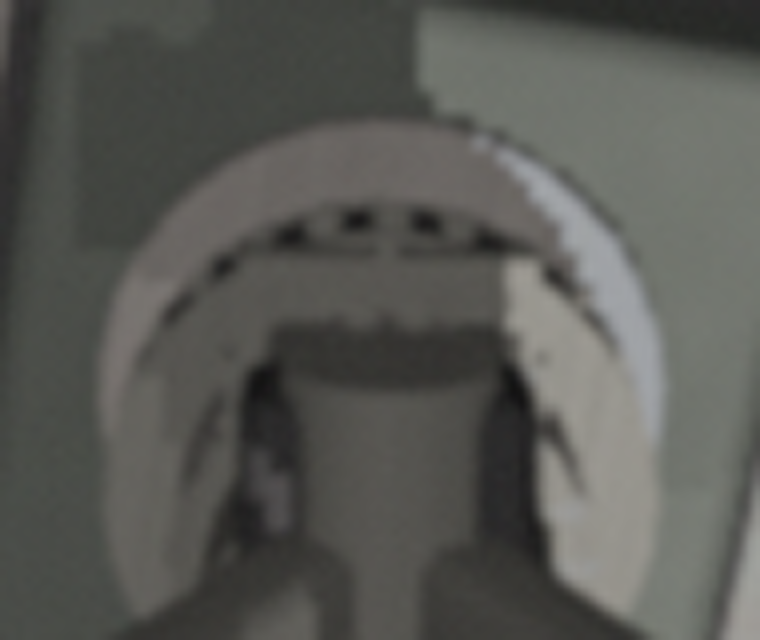

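View pics/c38.png

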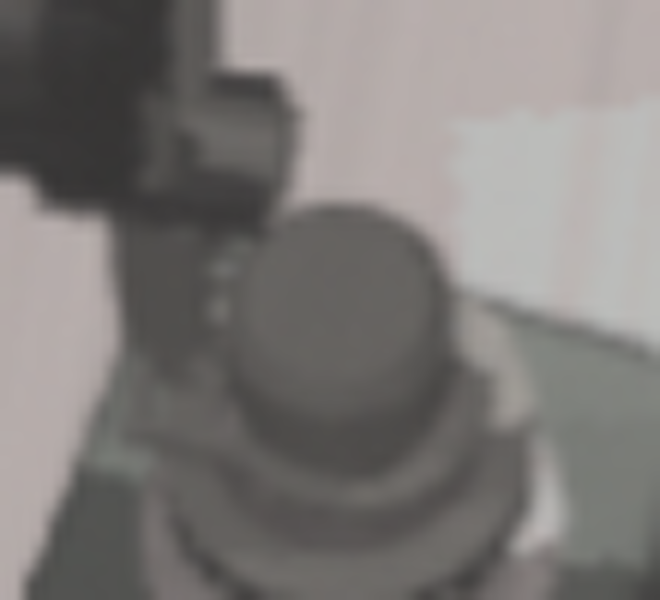

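Emit:
jog_arm(dr=[[0,0,0],[0,0,0],[0,0,0],[0,0,0],[0,0,0],[0,0,0],[0,0,0],[0,0,0],[0,0,0],[0,0,0]], slide=[[0,0,-0.006],[0,0,-0.014],[0,0,-0.016],[0,0,-0.014],[0,0,-0.008],[0.01,0,-0.002],[0.02,0,0],[0.022,0,0],[0.014,0,0],[0.006,0,0]], gripper=[0.27,0.27,0.27,0.27,0.27,0.27,0.27,0.27,0.27,0.27])

```text
time_s: 28.9
position: [0.5717, 0.1817, 0.2956]
tool_rot: [[0.016, -1.0, -0.001], [-1.0, -0.016, -0.0], [0.0, 0.001, -1.0]]
ft_force: [0.1, 0.2, -1.6]
grip_width: 0.0544
```

```bash
python3 - <<'E'
from rm import *
o=observe();print(o['position'],o['time_s'],o['ft_force'],o['wrist_torque'],o['grip_width'])
d=grab('wrist','w19');s=grab('side','s19')
print(proj(d,[[.545,.2559,.105]]))
im=cv2.resize(d['pixels'][140:270,180:310],None,fx=5,fy=5,interpolation=cv2.INTER_CUBIC);cv2.imwrite('pics/c39.png',im)
im=cv2.resize(s['pixels'][345:425,265:345],None,fx=7,fy=7,interpolation=cv2.INTER_CUBIC);cv2.imwrite('pics/c40.png',im)
E
```

```text
[0.57173898 0.18169171 0.29559061] 28.9 [ 0.10117588  0.24599974 -1.56782425] [0.04274919 0.00741812 0.04805842] 0.05435421631119057
[[247.70522968 236.79481145]]
```

View pics/c39.png

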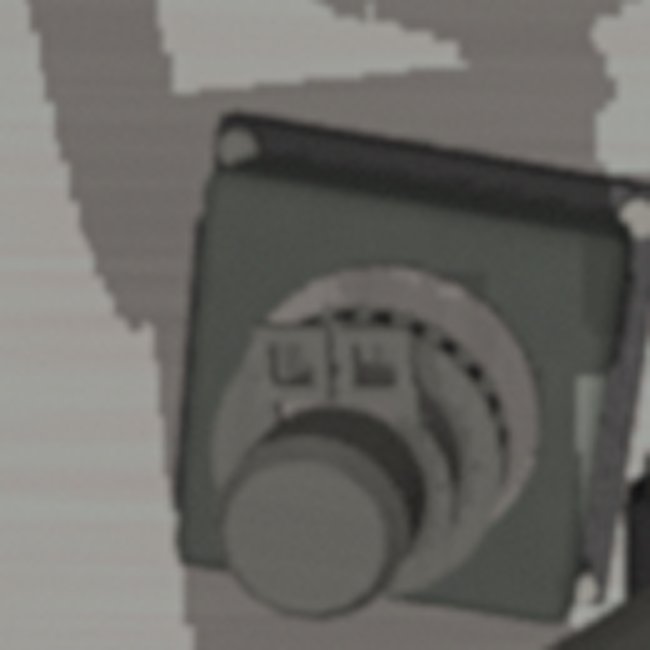

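View pics/c40.png

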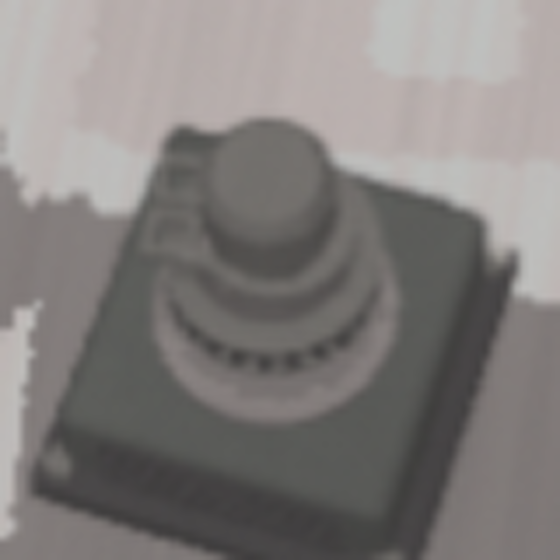

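View pics/w19.png

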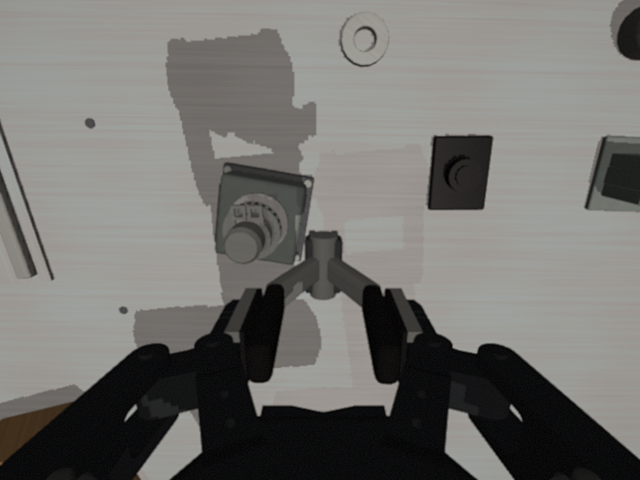

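The ring sits closed and flat at the hub: lugs at about (290,365)/(375,365) in c39, with a narrow gap. Now the pliers go back to the stand.

Emit:
jog_arm(dr=[[0,0,0],[0,0,0],[0,0,0],[0,0,0],[0,0,0],[0,0,0],[0,0,0],[0,0,0],[0,0,0],[0,0,0]], slide=[[0.01,-0.0015,0],[0.025,-0.0015,0],[0.035,-0.0015,0],[0.04,-0.0015,0],[0.04,-0.0015,0],[0.04,-0.0015,0],[0.035,-0.0015,0],[0.035,-0.0015,0],[0.03,-0.0015,0],[0.03,-0.0015,0]], gripper=[0.27,0.27,0.27,0.27,0.27,0.27,0.27,0.27,0.27,0.27])

```text
time_s: 30.0
position: [0.5925, -0.1378, 0.2958]
tool_rot: [[0.018, -1.0, -0.0], [-1.0, -0.018, 0.0], [-0.0, 0.0, -1.0]]
ft_force: [0.5, -0.5, -1.7]
grip_width: 0.0544
```

Emit:
jog_arm(dr=[[0,0,0],[0,0,0],[0,0,0],[0,0,0],[0,0,0.018],[0,0,0],[0,0,0],[0,0,0],[0,0,0],[0,0,0]], slide=[[0.025,-0.0015,0],[0.02,-0.0015,0],[0.012,-0.0015,0],[0.006,-0.0015,0],[0.002,-0.0015,0],[0,0,0.01],[0,0,0.015],[0,0,0.01],[0,0,0],[0,0,0]], gripper=[0.27,0.27,0.27,0.27,0.27,0.27,0.27,0.27,0.27,0.27])

```text
time_s: 31.0
position: [0.6012, -0.2009, 0.2611]
tool_rot: [[0.0, -1.0, 0.0], [-1.0, -0.0, 0.0], [-0.0, -0.0, -1.0]]
ft_force: [1.0, 0.0, -2.1]
grip_width: 0.0538
```

```bash
python3 - <<'E'
from rm import *
d=grab('wrist','w20');o=observe();print(o['position'],o['tool_rot'].round(4).tolist(),o['time_s'],o['ft_force'],o['grip_width'])
a=load('w3')['pixels'];f=lambda i:cv2.resize(i[150:310,265:385],None,fx=3.2,fy=3.6,interpolation=cv2.INTER_CUBIC)
cv2.imwrite('pics/c41.png',np.hstack([f(a),f(d['pixels'])]))
E
```

```text
[ 0.60127938 -0.20110198  0.26153951] [[0.0002, -1.0, 0.0009], [-1.0, -0.0002, -0.0004], [0.0004, -0.0009, -1.0]] 31.05 [ 0.25031298  0.20927459 -1.39208457] 0.054424932730030656
```

View pics/c41.png

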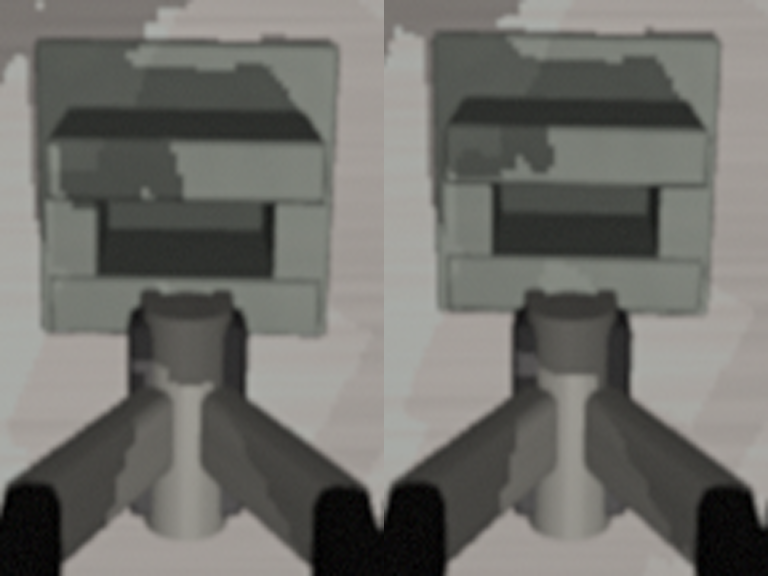

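Emit:
jog_arm(dr=[[0,0,0],[0,0,0],[0,0,0],[0,0,0],[0,0,0],[0,0,0],[0,0,0],[0,0,0],[0,0,0],[0,0,0]], slide=[[0.0008,0,0.004],[0,0,0.012],[0,0,0.018],[0,0,0.02],[0,0,0.02],[0,0,0.016],[0,0,0.012],[0,0,0.008],[0,0,0.004],[0,0,0.001]], gripper=[0.27,0.27,0.27,0.27,0.27,0.27,0.27,0.27,0.27,0.27])

```text
time_s: 32.05
position: [0.6011, -0.2022, 0.1458]
tool_rot: [[-0.0, -1.0, 0.0], [-1.0, 0.0, 0.0], [-0.0, -0.0, -1.0]]
ft_force: [-0.3, -0.4, -1.0]
grip_width: 0.0539
```

Emit:
jog_arm(dr=[[0,0,0],[0,0,0],[0,0,0],[0,0,0],[0,0,0],[0,0,0],[0,0,0],[0,0,0],[0,0,0],[0,0,0]], slide=[[0,0,0.002],[0,0,0.002],[0,0,0.002],[0,0,0.002],[0,0,0.002],[0,0,0.001],[0,0,0.001],[0,0,0.0005],[0,0,0],[0,0,0]], gripper=[0.27,0.27,0.27,0.27,0.27,0.27,0.27,0.27,0.27,0.27])

```text
time_s: 33.05
position: [0.6011, -0.2021, 0.1335]
tool_rot: [[-0.0, -1.0, 0.0], [-1.0, 0.0, -0.0], [0.0, -0.0, -1.0]]
ft_force: [-0.1, 0.0, -1.5]
grip_width: 0.0541
```

```bash
python3 - <<'E'
from rm import *
d=grab('wrist','w21');o=observe();print(o['position'],o['time_s'],o['ft_force'],o['wrist_torque'],o['grip_width'])
a=load('w2')['pixels'];f=lambda i:cv2.resize(i[150:310,240:400],None,fx=2.4,fy=3.2,interpolation=cv2.INTER_CUBIC)
cv2.imwrite('pics/c42.png',np.hstack([f(a),f(d['pixels'])]))
E
```

```text
[ 0.60111611 -0.20212514  0.13350387] 33.1 [-0.08622455 -0.20695565 -1.7845135 ] [ 0.04991905 -0.00411132 -0.0072038 ] 0.05443295724926199
```

View pics/c42.png

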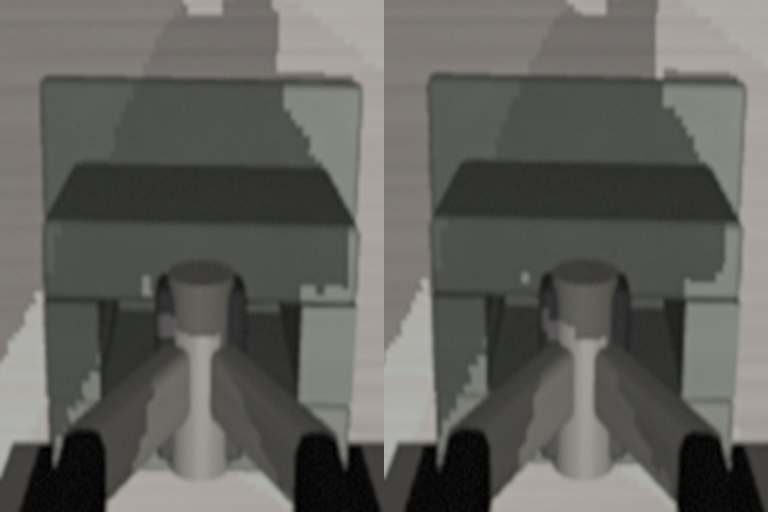

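Still free of contact. I'll lower another 3–4 mm slowly until it rests.

Emit:
jog_arm(dr=[[0,0,0],[0,0,0],[0,0,0],[0,0,0],[0,0,0],[0,0,0],[0,0,0],[0,0,0],[0,0,0],[0,0,0]], slide=[[0,0,0.0005],[0,0,0.0005],[0,0,0.0005],[0,0,0.0005],[0,0,0.0005],[0,0,0.0004],[0,0,0.0003],[0,0,0],[0,0,0],[0,0,0]], gripper=[0.27,0.27,0.27,0.27,0.27,0.27,0.27,0.27,0.27,0.27])

```text
time_s: 34.1
position: [0.6012, -0.2021, 0.1305]
tool_rot: [[-0.0, -1.0, 0.0], [-1.0, 0.0, -0.0], [0.0, -0.0, -1.0]]
ft_force: [0.0, 0.7, 2.2]
grip_width: 0.0541
```

Emit:
jog_arm(dr=[[0,0,0],[0,0,0],[0,0,0],[0,0,0],[0,0,0],[0,0,0],[0,0,0],[0,0,0],[0,0,0],[0,0,0]], slide=[[0,0,0],[0,0,0],[0,0,0],[0,0,0],[0,0,0],[0,0,0],[0,0,0],[0,0,0],[0,0,0],[0,0,0]], gripper=[0.3,0.34,0.4,0.5,0.6,0.8,1,1,1,1])

```text
time_s: 35.1
position: [0.6011, -0.2021, 0.1302]
tool_rot: [[-0.0, -1.0, -0.0], [-1.0, 0.0, 0.0], [-0.0, 0.0, -1.0]]
ft_force: [-0.6, 0.7, 0.1]
grip_width: 0.0851
```

```bash
python3 - <<'E'
from rm import *
d=grab('wrist','w22');o=observe();print(o['position'],o['time_s'],o['ft_force'],o['wrist_torque'],o['grip_width'])
E
```

```text
[ 0.60108997 -0.20211528  0.13020308] 35.15 [ 0.23379972  0.21125315 -0.04659541] [ 0.00751383 -0.05270528  0.01544379] 0.0849035762089475
```

View pics/w22.png

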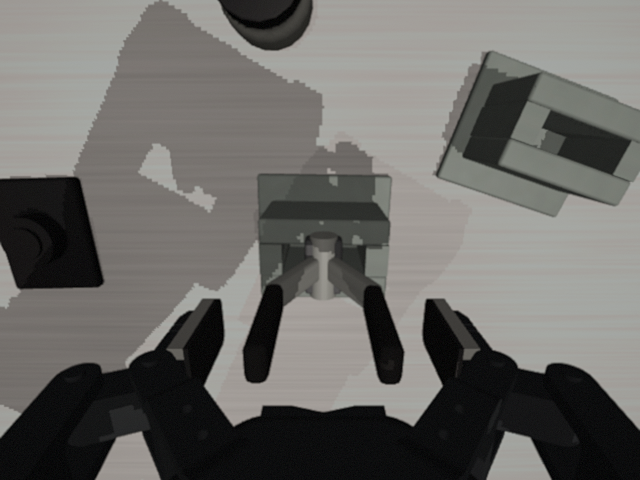

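The pliers stand free between the open fingers. I'll retract straight up and then move aside.

Emit:
jog_arm(dr=[[0,0,0],[0,0,0],[0,0,0],[0,0,0],[0,0,0],[0,0,0],[0,0,0],[0,0,0],[0,0,0],[0,0,0]], slide=[[0,0,-0.005],[0,0,-0.012],[0,0,-0.02],[0,0,-0.025],[0,0,-0.025],[0,0,-0.025],[0,0,-0.02],[0,0,-0.012],[0,0,-0.005],[0,0,0]], gripper=[1,1,1,1,1,1,1,1,1,1])

```text
time_s: 36.15
position: [0.6011, -0.2021, 0.2795]
tool_rot: [[-0.0, -1.0, 0.0], [-1.0, 0.0, -0.0], [0.0, -0.0, -1.0]]
ft_force: [0.2, -0.4, -0.9]
grip_width: 0.0855
```

Emit:
jog_arm(dr=[[0,0,0],[0,0,0],[0,0,0],[0,0,0],[0,0,0],[0,0,0],[0,0,0],[0,0,0],[0,0,0],[0,0,0]], slide=[[0,0.01,0],[0,0.02,0],[0,0.025,0],[0,0.025,0],[0,0.02,0],[0,0.01,0],[0,0.005,0],[0,0,0],[0,0,0],[0,0,0]], gripper=[1,1,1,1,1,1,1,1,1,1])

```text
time_s: 37.15
position: [0.4866, -0.2021, 0.2789]
tool_rot: [[0.0, -1.0, -0.0], [-1.0, -0.0, 0.0], [-0.0, 0.0, -1.0]]
ft_force: [0.4, -0.3, -0.3]
grip_width: 0.0856
```

```bash
python3 - <<'E'
from rm import *
d=grab('wrist','w23');s=grab('side','s23');o=observe();print(o['position'],o['time_s'],o['ft_force'],o['grip_width'])
f=lambda i,a,b,c,e:cv2.resize(i[b:e,a:c],(390,390),interpolation=cv2.INTER_CUBIC)
cv2.imwrite('pics/c43.png',np.hstack([f(s['pixels'],260,150,360,250),f(s['pixels'],265,345,345,425)]))
E
```

```text
[ 0.48646927 -0.20205896  0.27897954] 37.25 [-0.33927484  0.41383875 -0.27170825] 0.08544666201580978
```

View pics/w23.png

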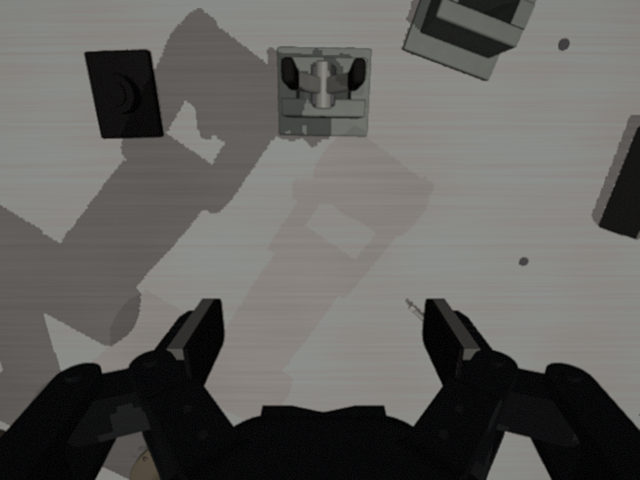

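View pics/c43.png

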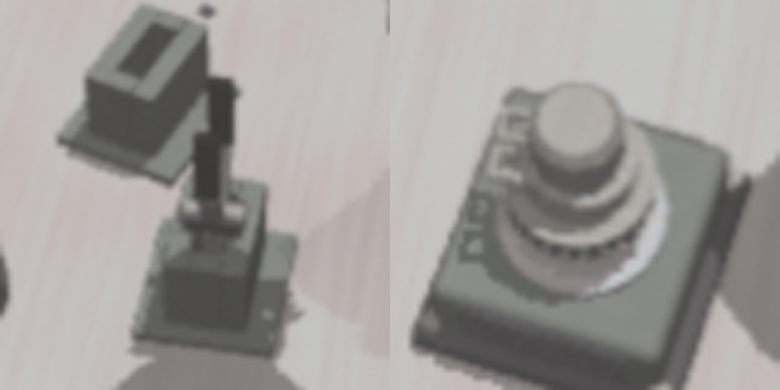

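The pliers stand upright in the left stand. The ring is closed on the shaft at the hub, with its lugs at (515,125)/(505,165) in the right panel and their shadow below. I'll hand the job in.

```bash
python3 - <<'E'
from rig import env
print(env.close_job())
E
```

```text
the job is handed in; nothing more can be done
None
```

The ring is closed in the groove against the pulley hub, and the pliers are back upright in the leftmost stand. I handed the job in at about 37 s of the 61 s allowed.

- **Fitting the ring:** I squeezed the pliers to their stop (handles about 28 mm apart) and lowered the spread ring over the shaft. It met the hub at about 0.103 m with only 3–4 N at the wrist. I then eased the pliers open, which let it close.
- **Ring check:** After the pliers were withdrawn, the wrist and side pictures showed the ring flat and closed at the hub with a narrow gap between its eyes. It stayed put when the pins came out.
- **Pliers and bystanders:** The last wrist and side pictures show the pliers upright in the stand with the gripper clear. I never went near the bearing, jar or screwdriver. I made no separate before-and-after check of them, and the jar and bearing are outside the last pictures.
- **Disagreements:** The side camera placed things about 1–2 pixels off from the wrist camera, within its stated calibration error. I aligned using the wrist camera. My hub-height estimates also ranged from 0.099 to 0.1035 m, and I used the contact force to settle it. Pressing about 1.5 mm past first contact tilted the pliers slightly in the grip. They were back in line before I returned them to the stand.

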